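# Strap the long blank into its cradle

## Robot

A 7-joint arm with a two-finger parallel gripper is mounted at the origin on a cart in front of the work surface, level with it; the furniture and walls round the work are solid. World frame = base frame: x ahead of the robot, y to its left, z up, the work surface at z = 0. Lengths are in mm, angles in rad, forces in N, time in s.
With the tool pointing down it reaches from about 400 to 925 mm from the base axis. Payload 4.1 kg.
Tool frame: the origin (TCP) lies on the centre line of the jaws, within the pads' length; the fingertips stand 19 mm ahead of it and the grasp point (between the pads) is the TCP; y points along the fingers, x is the direction in which the jaws open and shut, and the axes are right-handed (so a half turn about y gives the same grasp; the last joint's range is limited). The gripper opens to 85 mm and grips with 20 to 120 N. Pads are 22 mm wide; open, the fingers measure 114 mm over their backs; the gripper's body (76 mm by 85 mm) begins 54 mm behind the grasp point. The pads swing forward as they close: fully open they stand 13 mm farther back than shut.
Start: joints at [1.034, 0.398, 0.045, 1.537, -0.019, 1.207, -0.051], TCP at [275.605, -588.713, 250.347] pointing down, gripper open.
Joint ranges: [-2.82, 2.82], [-0.49, 2.23], [-1.37, 1.46], [0, 2.46], [-1.36, 4.5], [0.23, 2], [-2.94, 2.94]. Speed limits (rad/s): [2.57, 2.57, 3.14, 3.14, 3.14, 3.14, 3.14].

## Interface

Orientations are given as a unit quaternion [x, y, z, w].
In Python, from cell import r gives the robot as it stands.
- The arm moves only by the shell command python3 -m handwheel 'ROWS' [FORCE]. ROWS is JSON, a list of rows, each an object of numbers: "ax", "ay", "az": the turn, a rotation vector about the tool's x, y, z in rad; "tx", "ty", "tz": the shift along the tool's x, y, z in mm; "fingers": the opening, from 0 (shut) to 1 (fully open). In form: [{"ax": .., "ay": .., "az": .., "tx": .., "ty": .., "tz": .., "fingers": ..}, ...]. A call has 1 to 12 rows; each row shifts and turns the commanded pose from where the row before left it, along the tool's axes as they then stand; what a row does not reach is not made up. A row lasts 1/12 s, in which the tool goes at most 41.7 mm and 7.16 degrees, less where a joint would pass 70% of its speed; a pose out of reach is approached as far as the arm can. A call with a gripper value outside its range is refused whole. The fingers move at their own pace and stop on an object; FORCE is the grip in N (left out, the last holds). Time passes only in rows, so rows that do not move let the fingers close. It gives the time, the measured TCP pose, the force and the opening at its end, in the units of the state.
- r.sense(): the state, without advancing time (a new reading comes with each control period).
- r.read_camera(name): name is "scene" or "top" or "wrist"; returns a dict with "frame" (384x512x3 uint8, red, green, blue), "camera_matrix" (3x3 intrinsics, pixels), "rvec" (rotation vector, rad) and "tvec" (3), from world to camera coordinates, as OpenCV has them; the wrist camera has in their place "hand_eye" (4x4, takes a point from camera to tool coordinates, whose origin is the TCP and whose axes are the tool frame's). Camera axes: x right, y down, z forward; pixel columns grow to the right and rows downward; lengths in mm; the calibration is good to about 2 mm. The wrist camera is an equidistant fisheye: a pixel r from the principal point sees the ray r / f radians off the axis. A picture is of the moment at which its call begins: read the wrist's pose just before it. There is no depth.
- r.close_job(): hands the job in, once; it reports no verdict.
The state is a dict: "time_s": time; "joints": joint angles; "qvel": joint speeds; "effort": joint torques, N m; "ee_pos": TCP position; "eef_rot": TCP orientation; "wrist_force": force on the tool from outside, world axes, zero at the start; "ft_torque": the same for the moment, N m; "opening": finger opening in mm.
Only numpy, scipy, OpenCV 4.12 (cv2) and the standard library are available. Lean on these libraries where they do the work, as an engineer would, in place of code of your own. Each camera call takes 0.05 s, during which the arm holds its last target.

## Task

Lay the longest of the three square wooden blanks in the wooden cradle, centred and flat in both saddles. Then press both hinged metal straps down over it until each snaps under its spring catch and stays shut. Leave the other two blanks where they lie.

Things in the scene. Friction and masses are not known exactly. Their poses are not given: they have to be found in the camera images.
- cradle: Low wooden cradle screwed to the table, plywood base 140 x 190 x 12 mm. Origin on the table plane under the mid-point between its two saddles; z up, y along the blank's lying direction, x across it, from the catches (near the robot) to the hinges. Between the saddles 106 mm are free above the base for fingers on both sides of the blank.
- saddle_left (a point): Middle of the floor of the left wooden U-shaped saddle, at (0, 64, 18) mm in the cradle's frame. Saddle 22 mm long in y; channel 35 mm wide in x with flared mouth; jaw tops 39 mm above the table.
- saddle_right (a point): The same for the right saddle, at (0, -64, 18) mm in the cradle's frame.
- strap_left_hinge (a point): On the hinge axis (along y) of the left strap, at (38, 64, 49.5) mm in the cradle's frame. The strap is aluminium, 24 mm wide, 5 mm thick, 88 mm from here to the round 8 mm bar at its free end. Shut, it runs level to -x, its underside 47 mm above the table, 2 mm over the laid blank.
- strap_right_hinge (a point): On the hinge axis (along y) of the right strap, at (38, -64, 49.5) mm in the cradle's frame. The strap is aluminium, 24 mm wide, 5 mm thick, 88 mm from here to the round 8 mm bar at its free end. Shut, it runs level to -x, its underside 47 mm above the table, 2 mm over the laid blank.
- catch_left_nose (a point): Nose of the left spring catch, a springy upright steel leaf 20 mm wide: at (-54.5, 64, 56) mm in the cradle's frame, top 60 mm above the table. It yields outwards (-x) by itself when the strap's end bar is pressed past it; fingers should stay off it.
- catch_right_nose (a point): Nose of the right spring catch, a springy upright steel leaf 20 mm wide: at (-54.5, -64, 56) mm in the cradle's frame, top 60 mm above the table. It yields outwards (-x) by itself when the strap's end bar is pressed past it; fingers should stay off it.
- blank_long_center (a point): Centre of the longest blank: reddish dark-brown square wooden bar, 160 x 27 x 27 mm, about 90 g, lying on the table. y along its length. Rightly laid, this point is in the cradle's frame at x = 0, y = 0, z = 31.5 mm.
- strap_left (a joint): Hinge angle (rad) of the left strap: 0 = shut; grows as its free end swings up and back (1.57 = upright, most 2.5). Starts at 1.8 to 2.3. Weak opening spring and friction: open, it stays about where it is; let go part way down, it springs up. At about 0.14 it meets the catch; pressing its pad on then takes up to about 8 N; past 0.07 it snaps home to a firm stop at 0 and stays shut.
- strap_right (a joint): Hinge angle (rad) of the right strap: 0 = shut; grows as its free end swings up and back (1.57 = upright, most 2.5). Starts at 1.8 to 2.3. Weak opening spring and friction: open, it stays about where it is; let go part way down, it springs up. At about 0.14 it meets the catch; pressing its pad on then takes up to about 8 N; past 0.07 it snaps home to a firm stop at 0 and stays shut.
- strap_left_pad (a point): Top centre of the ribbed black rubber thumb pad (26 x 20 mm) on the left strap, 60 mm from the hinge axis, 5.5 mm above the strap's mid-plane, on its back face while open, on top when shut. Press here. Shut, it lies at (-22, 64, 55) mm in the cradle's frame. Axes: x along the strap towards the hinge, z out of the pad's face.
- strap_right_pad (a point): Top centre of the ribbed black rubber thumb pad (26 x 20 mm) on the right strap, 60 mm from the hinge axis, 5.5 mm above the strap's mid-plane, on its back face while open, on top when shut. Press here. Shut, it lies at (-22, -64, 55) mm in the cradle's frame. Axes: x along the strap towards the hinge, z out of the pad's face.
- blank_mid_center (a point): Centre of the middle blank: near-black square wooden bar 140 x 27 x 27 mm, y along its length. Loose; not part of the job.
- blank_short_center (a point): Centre of the shortest blank: light wooden bar 120 x 27 x 27 mm, y along its length. Loose; not part of the job.
Things that resemble listed ones, but are neither listed nor needed, are in the scene too. What is shaped like the part that bears blank_long_center but yellow is not meant.

How it is judged (in metres and radians):
On the way, in this order (a step that is already met when the one before it is completed fails the run):
1. the longest blank lies flat and centred in both saddles (x of blank_long_center in the frame of cradle between -0.008 and 0.008 m and y of blank_long_center in the frame of cradle between -0.015 and 0.015 m and z of blank_long_center in the frame of cradle between 0.028 and 0.035 m and angle between the y axis of blank_long_center and the y axis of cradle, either way round below 0.1 rad), for 0.2 s.
2. with the blank in place, both straps are shut (all of step 1 and value of joint each of strap_left, strap_right below 0.04 rad), for 0.2 s.
At the end, for the whole second after the job is handed in: The longest blank's centre is within 8 mm across, 15 mm along and 3.5 mm in height of its place in the cradle, parallel to the channel within 0.1 rad, and both straps stay shut by themselves (hinge angle under 0.04 rad) and at rest (all of step 2 and velocity of joint each of strap_left, strap_right below 0.05 rad/s); the robot touches nothing.
It fails at once if the other blank (blank mid) was moved more than 40 mm (distance of blank_mid_center from where it was at the start of the episode above 0.04 m).
It fails at once if the other blank (blank short) was moved more than 40 mm (distance of blank_short_center from where it was at the start of the episode above 0.04 m).
It also fails if it takes over 67 s, if anything falls off the work surface, if the arm or the gripper's body presses on something with over 40 N, if the wrist force passes 120 N, or if a joint passes its speed limit or range.

## Working session

There is one attempt and no reset: what is moved stays moved. The work goes in short steps, Python scripts to look and compute and a shell command to move; the robot and the scene stay as the last step left them, time stands still between calls to the robot, and variables do not carry over. Pictures are saved under pics/ and viewed, and the job is handed in when it is done.

```bash
ls; mkdir -p pics; python3 - <<'E'
from cell import r
import cv2,pickle
s=r.sense();print(s)
d={}
for n in("scene","top","wrist"):
    c=r.read_camera(n);d[n]=c
    cv2.imwrite(f"pics/{n}0.png",cv2.resize(c["frame"][:,:,::-1],None,fx=1.5,fy=1.5,interpolation=cv2.INTER_CUBIC))
    print(n,{k:v for k,v in c.items() if k!="frame"})
pickle.dump((s,d),open("v0.pkl","wb"))
E
```

```text
pics
{'time_s': 0.0, 'joints': array([ 1.03401678,  0.39920669,  0.04501414,  1.53787767, -0.01867604,
        1.20688317, -0.05070686]), 'qvel': array([ 2.28597591e-03,  8.28424141e-04, -1.21783480e-03,  8.73502385e-05,
        4.78516302e-04, -6.10921178e-04, -7.63652401e-04]), 'effort': array([ 2.51590791e-04, -4.75125003e+01,  1.36485100e+00, -2.54219216e+01,
        1.14905773e-02,  9.53839015e-03,  8.18357595e-07]), 'ee_pos': array([ 275.32975982, -588.15382853,  249.25456649]), 'eef_rot': array([-0.5963426 ,  0.38006681, -0.37884718,  0.59699208]), 'wrist_force': array([-0.87537859, -0.70912139,  0.11071557]), 'ft_torque': array([-0.08070286,  0.00049744,  0.01641422]), 'opening': 85.21072732300674}
scene {'camera_matrix': array([[468.56789232,   0.        , 254.35964693],
       [  0.        , 468.56789232, 184.1891222 ],
       [  0.        ,   0.        ,   1.        ]]), 'rvec': array([ 1.17091846, -2.3296959 ,  0.99713623]), 'tvec': array([ 112.41339097,  418.72251039, 1241.83883868])}
top {'camera_matrix': array([[486.03043235,   0.        , 248.4362429 ],
       [  0.        , 486.03043235, 197.01370559],
       [  0.        ,   0.        ,   1.        ]]), 'rvec': array([ 2.19577136, -2.20096947,  0.0568667 ]), 'tvec': array([-249.28263411,  489.37058581, 1706.40818094])}
wrist {'camera_matrix': array([[297.31863964,   0.        , 252.32516595],
       [  0.        , 297.31863964, 188.78194773],
       [  0.        ,   0.        ,   1.        ]]), 'hand_eye': array([[ 9.99999970e-01,  1.14460598e-04,  2.17461151e-04,
        -6.14234178e-01],
       [-1.77904720e-04, -2.73273639e-01,  9.61936321e-01,
        -1.23172983e+02],
       [ 1.69530207e-04, -9.61936331e-01, -2.73273611e-01,
         6.88439380e+01],
       [ 0.00000000e+00,  0.00000000e+00,  0.00000000e+00,
         1.00000000e+00]])}
```

View pics/scene0.png

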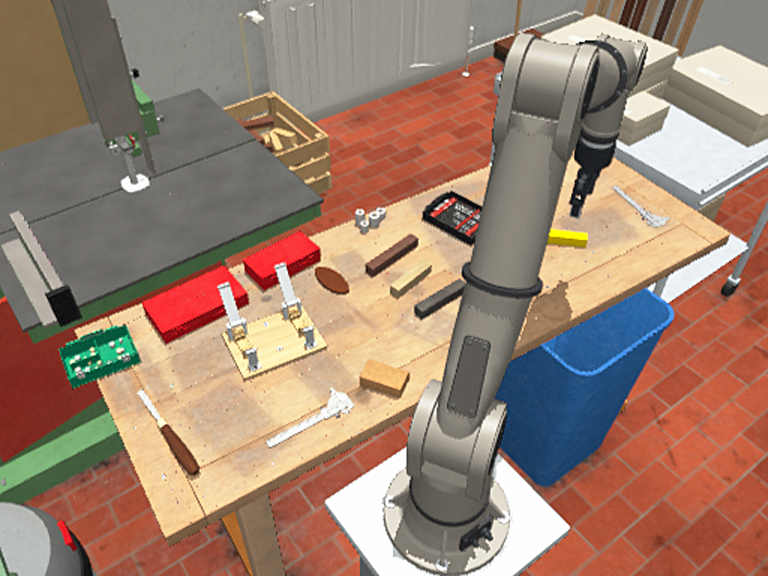

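View pics/top0.png

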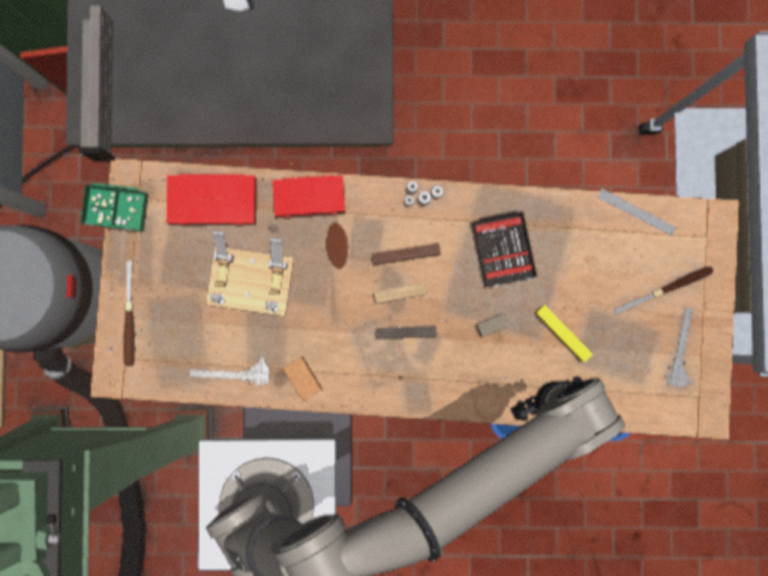

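View pics/wrist0.png

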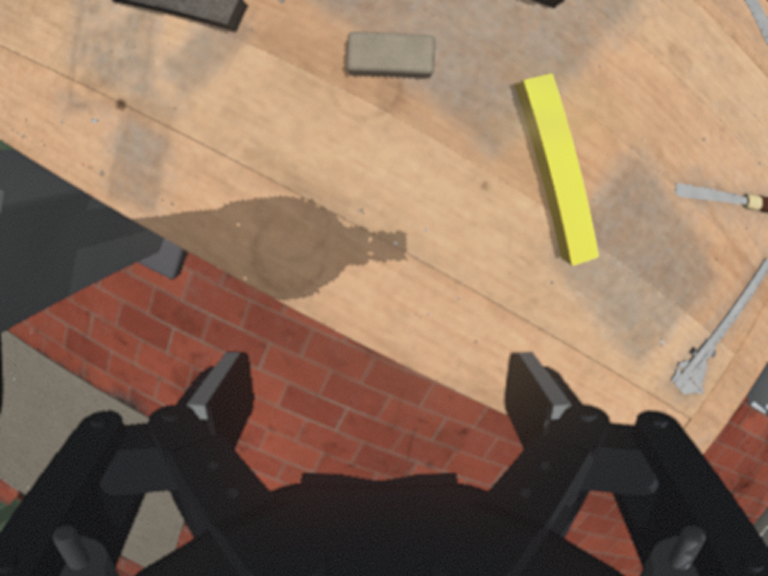

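The scene shows the cradle with its straps open, left of centre. To its right lie three blanks: reddish-brown (top view ~(406,254)), light (400,293) and near-black (406,332). I'll enlarge these.

```bash
cat > h.py <<'E'
import numpy as np,cv2,pickle
from scipy.spatial.transform import Rotation as R
def ray(c,u,v):
    K=c["camera_matrix"];Rm=cv2.Rodrigues(c["rvec"])[0]
    d=Rm.T@np.linalg.inv(K)@np.array([u,v,1.]);o=-Rm.T@c["tvec"];return o,d
def atz(c,u,v,z):
    o,d=ray(c,u,v);return o+d*(z-o[2])/d[2]
def wray(c,s,u,v):
    K=c["camera_matrix"];p=np.array([(u-K[0,2])/K[0,0],(v-K[1,2])/K[1,1]]);th=np.linalg.norm(p)
    d=np.r_[p/th*np.sin(th),np.cos(th)] if th>0 else np.array([0,0,1.])
    H=c["hand_eye"];Rt=R.from_quat(s["eef_rot"]).as_matrix()
    return s["ee_pos"]+Rt@H[:3,3],Rt@H[:3,:3]@d
def watz(c,s,u,v,z):
    o,d=wray(c,s,u,v);return o+d*(z-o[2])/d[2]
def wproj(c,s,P):
    H=c["hand_eye"];Rt=R.from_quat(s["eef_rot"]).as_matrix()
    q=H[:3,:3].T@(Rt.T@(np.asarray(P)-s["ee_pos"])-H[:3,3])
    th=np.arctan2(np.hypot(q[0],q[1]),q[2]);n=q[:2]/np.hypot(q[0],q[1])
    K=c["camera_matrix"];return K[0,0]*th*n+K[:2,2]
def proj(c,P):
    return cv2.projectPoints(np.asarray(P,float).reshape(-1,1,3),c["rvec"],c["tvec"],c["camera_matrix"],None)[0].reshape(-1,2)
def crop(c,x0,y0,x1,y1,f,name):
    cv2.imwrite("pics/"+name,cv2.resize(c["frame"][y0:y1,x0:x1,::-1],None,fx=f,fy=f,interpolation=cv2.INTER_CUBIC))
def shot(cam,name,f=1.5):
    from cell import r
    s=r.sense();c=r.read_camera(cam);pickle.dump((s,c),open(name+".pkl","wb"))
    cv2.imwrite(f"pics/{name}.png",cv2.resize(c["frame"][:,:,::-1],None,fx=f,fy=f,interpolation=cv2.INTER_CUBIC))
    print(s["time_s"],s["ee_pos"].round(1));return s,c
E
python3 - <<'E'
from h import *
s,d=pickle.load(open("v0.pkl","rb"))
print(R.from_quat(s["eef_rot"]).as_matrix().round(3))
crop(d["top"],130,140,300,235,4.5,"t1.png")
crop(d["scene"],140,160,330,255,4.2,"s1.png")
c=d["top"]
for u,v in [(406,254),(400,293),(406,332),(250,283)]: print(atz(c,u/1.5,v/1.5,20).round())
E
```

```text
[[ 0.424 -0.001  0.906]
 [-0.906  0.002  0.424]
 [-0.002 -1.    -0.   ]]
[ 586. -329.   20.]
[ 494. -315.   20.]
[ 403. -328.   20.]
[518.  37.  20.]
```

View pics/t1.png

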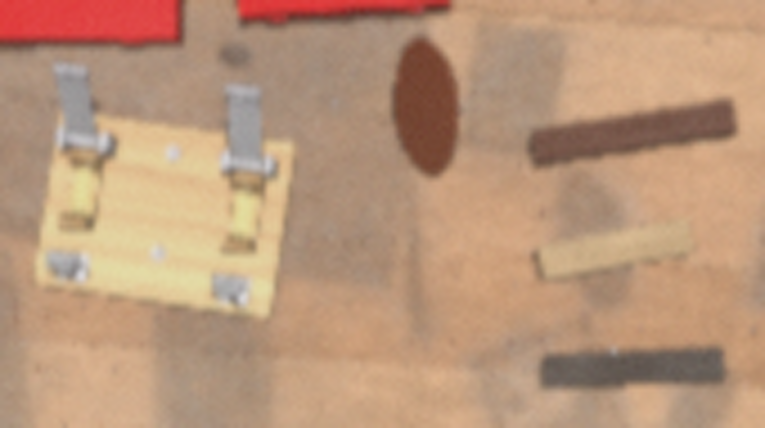

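View pics/s1.png

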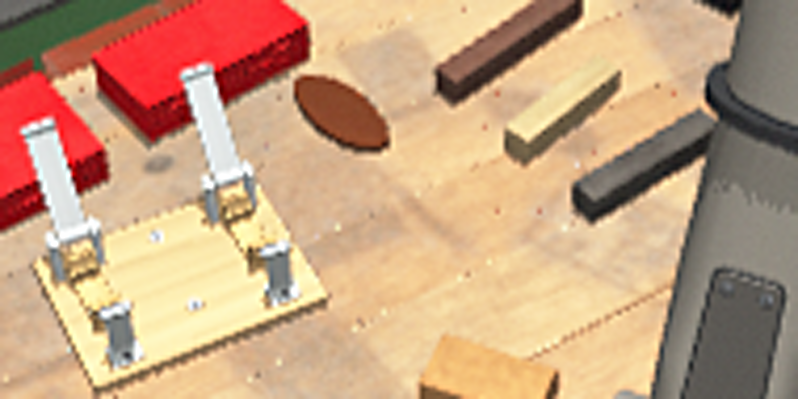

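The top crop shows the long blank's ends at about (532,148) and (735,117). The cradle base corners are (65,115), (295,142), (268,318) and (38,285).

```bash
python3 - <<'E'
from h import *
s,d=pickle.load(open("v0.pkl","rb"));c=d["top"]
f=lambda u,v,z:atz(c,130+(u+.5)/4.5-.5,140+(v+.5)/4.5-.5,z)
a,b=f(530,148,20),f(735,117,20);print("blank",a.round(),b.round(),np.linalg.norm(a-b),((a+b)/2).round(1),np.arctan2(*(a-b)[[0,1]]))
C=[f(*p,12) for p in[(65,115),(295,142),(268,318),(38,285)]]
for p in C:print(p.round(1))
m=sum(C)/4;y=(C[0]+C[3]-C[1]-C[2])/2;x=(C[0]+C[1]-C[2]-C[3])/2
print(m.round(1),np.linalg.norm(x),np.linalg.norm(y),"yaw",np.arctan2(-y[0],y[1]),np.arctan2(x[1],x[0]))
E
```

```text
blank [ 575. -247.   20.] [ 599. -408.   20.] 162.76514090243342 [ 587.1 -327.4   20. ] -0.1484843969802176
[602.7 119.4  12. ]
[581.  -61.8  12. ]
[442.4 -41.1  12. ]
[468.7 139.5  12. ]
[523.7  39.   12. ] 137.79808291487623 182.47759995344998 yaw -0.13208850859226573 -0.14890861317664328
```

```bash
python3 -m handwheel '[{"tx":-8.7,"tz":32.8},{"tx":-8.7,"tz":32.8},{"tx":-8.7,"tz":32.8},{"tx":-8.7,"tz":32.8},{"tx":-8.7,"tz":32.8},{"tx":-8.7,"tz":32.8},{"tx":-8.7,"tz":32.8},{"tx":-8.7,"tz":32.8},{"tx":-8.7,"tz":32.8},{"tx":-8.7,"tz":32.8},{"tx":-8.7,"tz":32.8},{"tx":-8.7,"tz":32.8}]' 40
python3 -m handwheel '[{"ay":-0.116},{"ay":-0.116},{"ay":-0.116},{"ay":-0.116},{"ay":-0.116},{"ay":-0.116},{"ay":-0.116},{"ay":-0.116},{"ay":-0.116},{"ay":-0.116},{"ay":-0.116},{}]'
python3 - <<'E'
from h import *
s,c=shot("wrist","w1");print(R.from_quat(s["eef_rot"]).as_matrix().round(3),s["joints"].round(2))
E
```

```text
0.15 [ 275.4 -588.3  249.5]
[[ 0.424 -0.001  0.906]
 [-0.906  0.001  0.424]
 [-0.001 -1.    -0.   ]] [ 1.03  0.4   0.05  1.54 -0.02  1.21 -0.05]invalid input
invalid input
```

View pics/w1.png

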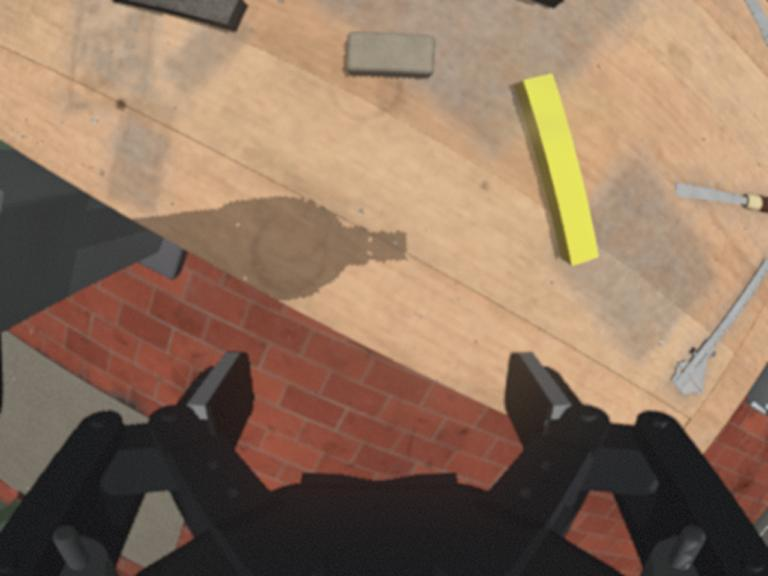

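The view is unchanged because the rows were rejected. Every key is probably required.

```bash
python3 -m handwheel '[{"ax":0,"ay":0,"az":0,"tx":-8.7,"ty":0,"tz":32.8,"fingers":1},{"ax":0,"ay":0,"az":0,"tx":-8.7,"ty":0,"tz":32.8,"fingers":1},{"ax":0,"ay":0,"az":0,"tx":-8.7,"ty":0,"tz":32.8,"fingers":1},{"ax":0,"ay":0,"az":0,"tx":-8.7,"ty":0,"tz":32.8,"fingers":1},{"ax":0,"ay":0,"az":0,"tx":-8.7,"ty":0,"tz":32.8,"fingers":1},{"ax":0,"ay":0,"az":0,"tx":-8.7,"ty":0,"tz":32.8,"fingers":1},{"ax":0,"ay":0,"az":0,"tx":-8.7,"ty":0,"tz":32.8,"fingers":1},{"ax":0,"ay":0,"az":0,"tx":-8.7,"ty":0,"tz":32.8,"fingers":1},{"ax":0,"ay":0,"az":0,"tx":-8.7,"ty":0,"tz":32.8,"fingers":1},{"ax":0,"ay":0,"az":0,"tx":-8.7,"ty":0,"tz":32.8,"fingers":1},{"ax":0,"ay":0,"az":0,"tx":-8.7,"ty":0,"tz":32.8,"fingers":1},{"ax":0,"ay":0,"az":0,"tx":-8.7,"ty":0,"tz":32.8,"fingers":1}]' 40
```

```text
time_s: 1.2
ee_pos: [588.8, -326.0, 250.1]
eef_rot: [0.597, -0.38, 0.379, -0.597]
wrist_force: [-0.2, -1.0, 0.7]
opening: 85.2
```

```bash
python3 -m handwheel '[{"ax":0,"ay":-0.107,"az":0,"tx":0,"ty":0,"tz":0,"fingers":1},{"ax":0,"ay":-0.107,"az":0,"tx":0,"ty":0,"tz":0,"fingers":1},{"ax":0,"ay":-0.107,"az":0,"tx":0,"ty":0,"tz":0,"fingers":1},{"ax":0,"ay":-0.107,"az":0,"tx":0,"ty":0,"tz":0,"fingers":1},{"ax":0,"ay":-0.107,"az":0,"tx":0,"ty":0,"tz":0,"fingers":1},{"ax":0,"ay":-0.107,"az":0,"tx":0,"ty":0,"tz":0,"fingers":1},{"ax":0,"ay":-0.107,"az":0,"tx":0,"ty":0,"tz":0,"fingers":1},{"ax":0,"ay":-0.107,"az":0,"tx":0,"ty":0,"tz":0,"fingers":1},{"ax":0,"ay":-0.107,"az":0,"tx":0,"ty":0,"tz":0,"fingers":1},{"ax":0,"ay":-0.107,"az":0,"tx":0,"ty":0,"tz":0,"fingers":1},{"ax":0,"ay":-0.107,"az":0,"tx":0,"ty":0,"tz":0,"fingers":1},{"ax":0,"ay":-0.107,"az":0,"tx":0,"ty":0,"tz":0,"fingers":1}]' 40
python3 - <<'E'
from h import *
s,c=shot("wrist","w1");print(R.from_quat(s["eef_rot"]).as_matrix().round(3),s["joints"].round(2))
E
```

```text
time_s: 2.2
ee_pos: [587.6, -327.3, 250.0]
eef_rot: [-0.705, -0.055, 0.055, 0.705]
wrist_force: [-0.5, -0.3, -0.7]
opening: 85.6
2.2 [ 587.6 -327.3  250. ]
[[ 0.988 -0.001 -0.156]
 [ 0.156  0.     0.988]
 [-0.001 -1.     0.   ]] [ 0.69  0.46 -0.34  1.47  0.16  1.25  0.48]
```

View pics/w1.png

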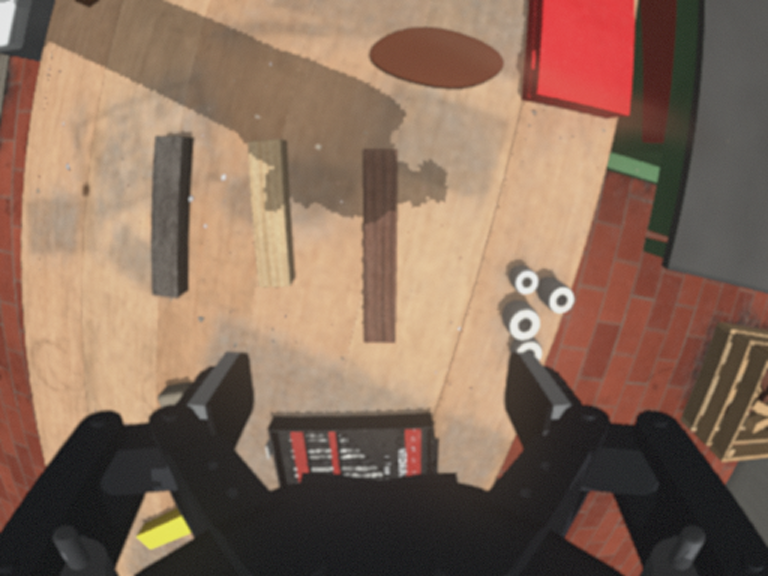

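The wrist view shows the long blank vertical in the image, with end centres (379,149) and (379,342) and edges at x=363 and 396. The light blank is about 57 mm clear of it, so I'll use a part-open gripper.

```bash
python3 - <<'E'
from h import *
s,c=pickle.load(open("w1.pkl","rb"))
g=lambda u,v,z=27:watz(c,s,(u+.5)/1.5-.5,(v+.5)/1.5-.5,z)
P=[g(363,149),g(396,149),g(363,342),g(396,342)]
for p in P:print(p.round(1))
m=sum(P)/4;y=P[0]+P[1]-P[2]-P[3];print(m.round(1),np.linalg.norm(y)/2,"yaw",np.arctan2(-y[0],y[1]))
Rt=R.from_quat(s["eef_rot"]).as_matrix();print("tooldelta",(Rt.T@(m-s["ee_pos"])).round(1))
E
```

```text
[ 562.8 -251.9   27. ]
[ 587.8 -248.    27. ]
[ 586.3 -408.5   27. ]
[ 613.8 -404.1   27. ]
[ 587.7 -328.1   27. ] 158.28976199710286 yaw 0.15681602981768158
tooldelta [ 1.00e-01  2.23e+02 -9.00e-01]
```

```bash
python3 -m handwheel '[{"ax":0,"ay":0,"az":0,"tx":0,"ty":25,"tz":-0.5,"fingers":0.72},{"ax":0,"ay":0,"az":0,"tx":0,"ty":25,"tz":-0.5,"fingers":0.72},{"ax":0,"ay":0,"az":0,"tx":0,"ty":25,"tz":0,"fingers":0.72},{"ax":0,"ay":0,"az":0,"tx":0,"ty":25,"tz":0,"fingers":0.72},{"ax":0,"ay":0,"az":0,"tx":0,"ty":25,"tz":0,"fingers":0.72},{"ax":0,"ay":0,"az":0,"tx":0,"ty":25,"tz":0,"fingers":0.72},{"ax":0,"ay":0,"az":0,"tx":0,"ty":20,"tz":0,"fingers":0.72},{"ax":0,"ay":0,"az":0,"tx":0,"ty":20,"tz":0,"fingers":0.72},{"ax":0,"ay":0,"az":0,"tx":0,"ty":15,"tz":0,"fingers":0.72},{"ax":0,"ay":0,"az":0,"tx":0,"ty":10,"tz":0,"fingers":0.72},{"ax":0,"ay":0,"az":0,"tx":0,"ty":10,"tz":0,"fingers":0.72},{"ax":0,"ay":0,"az":0,"tx":0,"ty":4,"tz":0,"fingers":0.72}]' 40
python3 - <<'E'
from h import *
s,c=shot("wrist","w2")
E
```

```text
time_s: 3.25
ee_pos: [587.6, -328.1, 20.2]
eef_rot: [-0.705, -0.053, 0.054, 0.705]
wrist_force: [-0.5, 0.4, 0.4]
opening: 61.3
3.25 [ 587.6 -328.1   20.2]
```

View pics/w2.png

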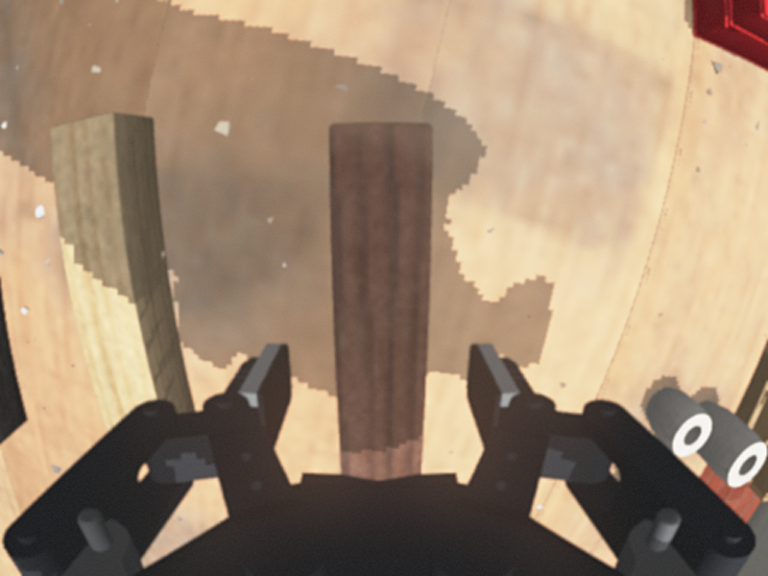

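The blank (x 331–432) sits centred between the pads (288 and 470). I'll close and lift.

```bash
python3 -m handwheel '[{"ax":0,"ay":0,"az":0,"tx":0,"ty":0,"tz":0,"fingers":0.15},{"ax":0,"ay":0,"az":0,"tx":0,"ty":0,"tz":0,"fingers":0.15},{"ax":0,"ay":0,"az":0,"tx":0,"ty":0,"tz":0,"fingers":0.15},{"ax":0,"ay":0,"az":0,"tx":0,"ty":0,"tz":0,"fingers":0.15},{"ax":0,"ay":0,"az":0,"tx":0,"ty":0,"tz":0,"fingers":0.15},{"ax":0,"ay":0,"az":0,"tx":0,"ty":0,"tz":0,"fingers":0.15},{"ax":0,"ay":0,"az":0,"tx":0,"ty":0,"tz":0,"fingers":0.15},{"ax":0,"ay":0,"az":0,"tx":0,"ty":0,"tz":0,"fingers":0.15}]' 40
python3 -m handwheel '[{"ax":0,"ay":0,"az":0,"tx":0,"ty":-10,"tz":0,"fingers":0.15},{"ax":0,"ay":0,"az":0,"tx":0,"ty":-20,"tz":0,"fingers":0.15},{"ax":0,"ay":0,"az":0,"tx":0,"ty":-25,"tz":0,"fingers":0.15},{"ax":0,"ay":0,"az":0,"tx":0,"ty":-25,"tz":0,"fingers":0.15},{"ax":0,"ay":0,"az":0,"tx":0,"ty":-25,"tz":0,"fingers":0.15},{"ax":0,"ay":0,"az":0,"tx":0,"ty":-25,"tz":0,"fingers":0.15},{"ax":0,"ay":0,"az":0,"tx":0,"ty":-25,"tz":0,"fingers":0.15},{"ax":0,"ay":0,"az":0,"tx":0,"ty":-25,"tz":0,"fingers":0.15},{"ax":0,"ay":0,"az":0,"tx":0,"ty":-25,"tz":0,"fingers":0.15},{"ax":0,"ay":0,"az":0,"tx":0,"ty":-25,"tz":0,"fingers":0.15},{"ax":0,"ay":0,"az":0,"tx":0,"ty":-15,"tz":0,"fingers":0.15},{"ax":0,"ay":0,"az":0,"tx":0,"ty":0,"tz":0,"fingers":0.15}]' 40
python3 - <<'E'
from h import *
s,c=shot("wrist","w3")
E
```

```text
time_s: 3.97
ee_pos: [588.9, -328.7, 22.6]
eef_rot: [0.706, 0.054, -0.053, -0.705]
wrist_force: [-0.4, -0.5, 5.5]
opening: 26.4
time_s: 4.97
ee_pos: [589.5, -328.8, 270.8]
eef_rot: [0.706, 0.055, -0.051, -0.704]
wrist_force: [1.3, -0.5, -0.5]
opening: 26.1
4.9667 [ 589.5 -328.8  270.8]
```

View pics/w3.png

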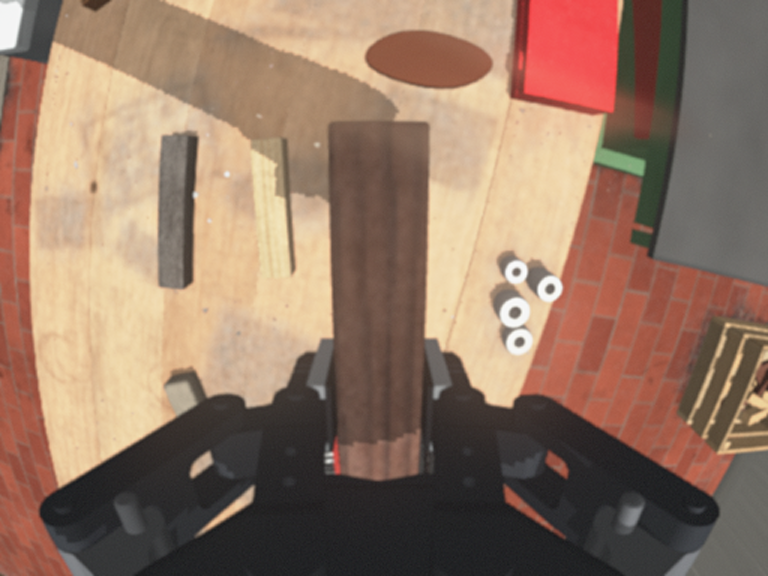

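The blank is held square, end at image row 122. Next I'll turn to the cradle's yaw and move to a viewpoint.

```bash
python3 -m handwheel '[{"ax":0,"ay":0.1,"az":0,"tx":0,"ty":0,"tz":0,"fingers":0.15},{"ax":0,"ay":0.1,"az":0,"tx":0,"ty":0,"tz":0,"fingers":0.15},{"ax":0,"ay":0.095,"az":0,"tx":0,"ty":0,"tz":0,"fingers":0.15},{"ax":0,"ay":0,"az":0,"tx":-12.5,"ty":0,"tz":31,"fingers":0.15},{"ax":0,"ay":0,"az":0,"tx":-12.5,"ty":0,"tz":31,"fingers":0.15},{"ax":0,"ay":0,"az":0,"tx":-12.5,"ty":0,"tz":31,"fingers":0.15},{"ax":0,"ay":0,"az":0,"tx":-12.5,"ty":0,"tz":31,"fingers":0.15},{"ax":0,"ay":0,"az":0,"tx":-12.5,"ty":0,"tz":31,"fingers":0.15},{"ax":0,"ay":0,"az":0,"tx":-12.5,"ty":0,"tz":31,"fingers":0.15},{"ax":0,"ay":0,"az":0,"tx":-12.5,"ty":0,"tz":31,"fingers":0.15},{"ax":0,"ay":0,"az":0,"tx":-12.5,"ty":0,"tz":31,"fingers":0.15},{"ax":0,"ay":0,"az":0,"tx":0,"ty":0,"tz":0,"fingers":0.15}]' 40
python3 - <<'E'
from h import *
s,c=shot("wrist","w4");print(R.from_quat(s["eef_rot"]).as_matrix().round(3))
s,c=shot("top","t4")
crop(c,130,140,300,235,4.5,"t4c.png")
E
```

```text
time_s: 6.02
ee_pos: [521.8, -59.8, 264.6]
eef_rot: [-0.704, 0.049, -0.045, 0.707]
wrist_force: [-0.3, 1.1, -1.2]
opening: 26.6
6.0167 [521.8 -59.8 264.6]
[[ 0.991 -0.004  0.133]
 [-0.133  0.004  0.991]
 [-0.005 -1.     0.004]]
6.0667 [522.7 -63.8 264.7]
```

View pics/w4.png

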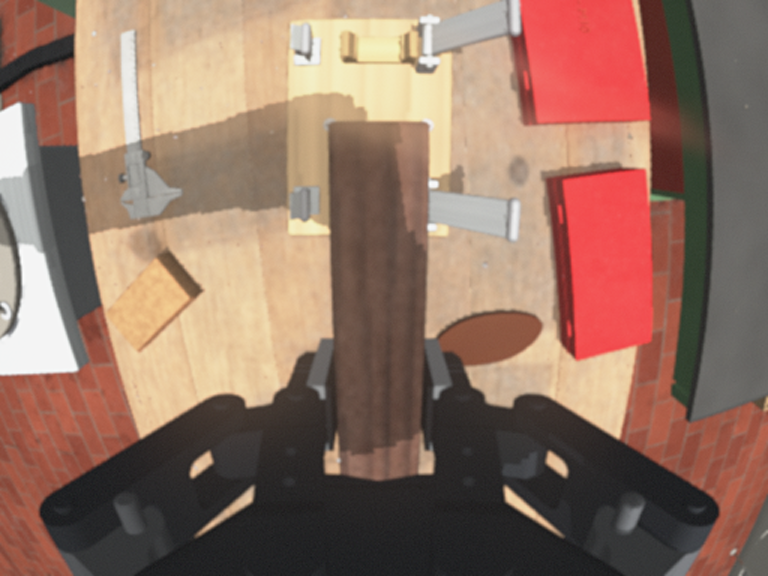

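The wrist view shows the base edges nearly parallel to the tool. The arm was still settling, so I'll re-shoot and enlarge.

```bash
python3 - <<'E'
from h import *
s,c=shot("wrist","w5");print(R.from_quat(s["eef_rot"]).as_matrix().round(3),s["qvel"].round(3))
crop(c,180,0,360,170,4.4,"w5c.png")
E
```

```text
6.1167 [523.2 -66.9 264.7]
[[ 0.99  -0.003  0.14 ]
 [-0.14  -0.     0.99 ]
 [-0.003 -1.    -0.   ]] [ 0.028  0.014  0.051 -0.025  0.017  0.003  0.002]
```

View pics/w5c.png

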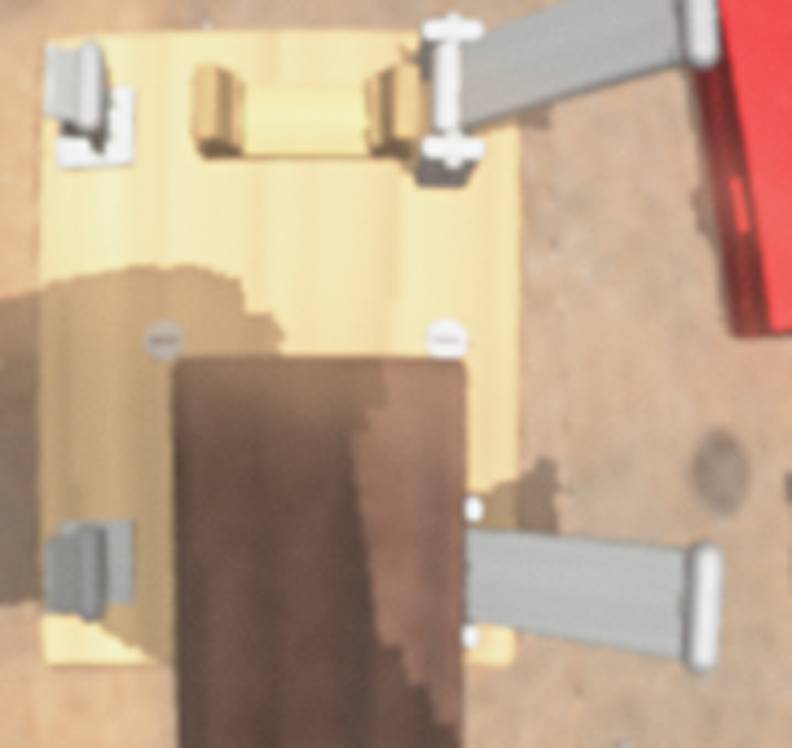

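View pics/t4c.png

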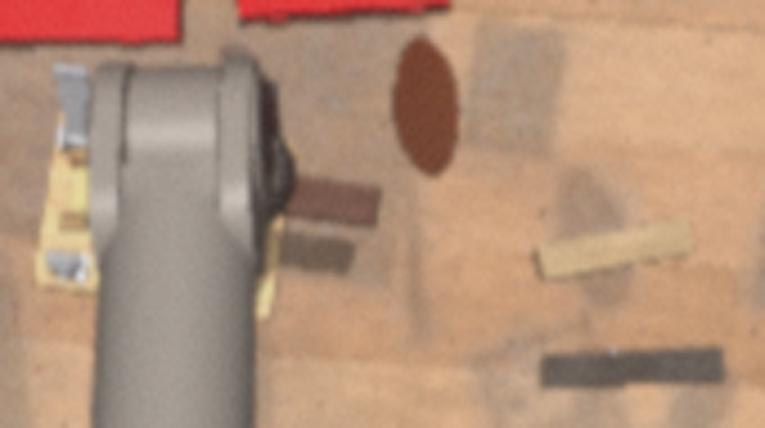

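In crop w5c:
- Base corners: (45,32) and (42,663); right edge at x≈518.
- Left hinge ends: (453,28) and (453,152).
- Right hinge ends: (472,507) and (472,637).
- Left catch centre (92,84), right catch centre (95,570).
- Left saddle floor edges: x≈243 and 367 at v≈157.

I'll fit the pose from these.

```bash
cat > fit.py <<'E'
from h import *
from scipy.optimize import least_squares
s,c=pickle.load(open("w5.pkl","rb"))
obs=[((45,32),(-70,95,12),'uv'),((42,663),(-70,-95,12),'uv'),((515,663),(70,-95,12),'uv'),
((453,90),(38,64,51),'uv'),((472,572),(38,-64,51),'v'),((96,84),(-54.5,64,58),'uv'),((98,570),(-54.5,-64,58),'uv'),
((305,157),(0,53,18),'uv')]
f=lambda p:np.array([p[0]/4.4+180-.4,p[1]/4.4-.4])
def W(q,P):
    a=np.array([np.cos(q[2]),np.sin(q[2])]);return np.r_[q[0]+a[0]*P[0]-a[1]*P[1],q[1]+a[1]*P[0]+a[0]*P[1],P[2]]
def res(q,full=False,b=(0,0)):
    o=[]
    for p,P,m in obs:
        P=(P[0]+(q[3] if P[2]==12 else 0),)+tuple(P[1:])
        e=wproj(c,s,W(q,P))-f(p)
        if m=='v': e=e[1:]
        o.append(e)
    return o if full else np.concatenate(o)
g=least_squares(res,[524,39,-.14,0],loss='soft_l1');print(g.x.round(3))
for e,o in zip(res(g.x,True),obs):print(o[1],(e*1.2).round(1))
Rt=R.from_quat(s["eef_rot"]).as_matrix()
T=W(g.x,(0,0,40.6));print("tool yaw",np.arctan2(Rt[1,0],Rt[0,0]))
E
python3 fit.py
python3 - <<'E'
from h import *
# blank in hand: predict far-end corners, from w5
s,c=pickle.load(open("w5.pkl","rb"));Rt=R.from_quat(s["eef_rot"]).as_matrix()
for dy in (4,9):
  for x in(-13.5,13.5): print(dy,((wproj(c,s,s["ee_pos"]+Rt@np.array([x,dy-13.5,80]))+.4-[180,0])*4.4).round(1))
E
```

```text
[ 5.33683e+02  4.06470e+01 -1.49000e-01 -8.04300e+00]
(-70, 95, 12) [-0.6  0.3]
(-70, -95, 12) [-0.2  0.7]
(70, -95, 12) [0.9 1.5]
(38, 64, 51) [ 1.4 -0.7]
(38, -64, 51) [-0.2]
(-54.5, 64, 58) [-0.9 -0.6]
(-54.5, -64, 58) [-2.1  0.5]
(0, 53, 18) [ 1.4 -1.1]
tool yaw -0.14019830992869106
4 [170.8 352.5]
4 [485.9 353. ]
9 [177.1 357.3]
9 [478.9 357.8]
```

```bash
python3 -m handwheel '[{"ax":0,"ay":0.009,"az":0,"tx":-0.9,"ty":0,"tz":22,"fingers":0.15},{"ax":0,"ay":0,"az":0,"tx":-0.9,"ty":0,"tz":22,"fingers":0.15},{"ax":0,"ay":0,"az":0,"tx":-0.9,"ty":0,"tz":22,"fingers":0.15},{"ax":0,"ay":0,"az":0,"tx":-0.9,"ty":0,"tz":22,"fingers":0.15},{"ax":0,"ay":0,"az":0,"tx":-0.9,"ty":20,"tz":20,"fingers":0.15},{"ax":0,"ay":0,"az":0,"tx":0,"ty":30,"tz":0,"fingers":0.15},{"ax":0,"ay":0,"az":0,"tx":0,"ty":30,"tz":0,"fingers":0.15},{"ax":0,"ay":0,"az":0,"tx":0,"ty":0,"tz":0,"fingers":0.15},{"ax":0,"ay":0,"az":0,"tx":0,"ty":0,"tz":0,"fingers":0.15},{"ax":0,"ay":0,"az":0,"tx":0,"ty":0,"tz":0,"fingers":0.15},{"ax":0,"ay":0,"az":0,"tx":0,"ty":0,"tz":0,"fingers":0.15},{"ax":0,"ay":0,"az":0,"tx":0,"ty":0,"tz":0,"fingers":0.15}]' 40
cat > go.py <<'E'
import sys
from h import *
from cell import r
T=np.array([float(v) for v in sys.argv[1:4]]);yaw=float(sys.argv[4]);q=(533.7,40.6,-.149)
a=np.array([np.cos(q[2]),np.sin(q[2])]);W=np.r_[q[0]+a[0]*T[0]-a[1]*T[1],q[1]+a[1]*T[0]+a[0]*T[1],T[2]]
s=r.sense();Rt=R.from_quat(s["eef_rot"]).as_matrix()
p=s["ee_pos"];d=p[:2]-q[:2]
print("now cradle",(a@d).round(1),(a[0]*d[1]-a[1]*d[0]).round(1),p[2].round(1),"delta tool",(Rt.T@(W-p)).round(1),"yaw",np.arctan2(Rt[1,0],Rt[0,0]).round(3),"F",s["wrist_force"].round(1),"t",s["time_s"], "yaxis",Rt[:,1].round(3),"op",round(s["opening"],1))
E
python3 go.py 0 0 41 -.149
```

```text
time_s: 7.17
ee_pos: [537.7, 38.6, 188.1]
eef_rot: [-0.705, 0.053, -0.056, 0.705]
wrist_force: [-0.2, 0.3, -0.0]
opening: 26.0
now cradle 4.3 -1.4 188.1 delta tool [ -4.8 147.1   1.3] yaw -0.154 F [-0.2  0.3 -0. ] t 7.1667 yaxis [ 0.003 -0.    -1.   ] op 26.0
```

```bash
python3 -m handwheel '[{"ax":0,"ay":0,"az":0,"tx":-2,"ty":20,"tz":0.7,"fingers":0.15},{"ax":0,"ay":0,"az":0,"tx":-2,"ty":20,"tz":0.6,"fingers":0.15},{"ax":0,"ay":0,"az":0,"tx":0,"ty":20,"tz":0,"fingers":0.15},{"ax":0,"ay":0,"az":0,"tx":0,"ty":20,"tz":0,"fingers":0.15},{"ax":0,"ay":0,"az":0,"tx":0,"ty":20,"tz":0,"fingers":0.15},{"ax":0,"ay":0,"az":0,"tx":0,"ty":10,"tz":0,"fingers":0.15},{"ax":0,"ay":0,"az":0,"tx":0,"ty":0,"tz":0,"fingers":0.15},{"ax":0,"ay":0,"az":0,"tx":0,"ty":0,"tz":0,"fingers":0.15},{"ax":0,"ay":0,"az":0,"tx":0,"ty":0,"tz":0,"fingers":0.15}]' 40
python3 go.py 0 0 41 -.149
python3 - <<'E'
from h import *
s,c=shot("wrist","w6");s,c=shot("scene","s6")
crop(c,130,130,280,260,5,"s6c.png")
E
```

```text
time_s: 7.92
ee_pos: [533.9, 41.0, 77.8]
eef_rot: [-0.705, 0.053, -0.055, 0.705]
wrist_force: [-0.2, 0.6, -0.5]
opening: 26.3
now cradle 0.2 0.5 77.8 delta tool [-0.3 36.8 -0.5] yaw -0.153 F [-0.2  0.6 -0.5] t 7.9167 yaxis [ 0.003  0.    -1.   ] op 26.3
7.9167 [533.9  41.   77.8]
7.9667 [534.   41.   77.9]
```

View pics/w6.png

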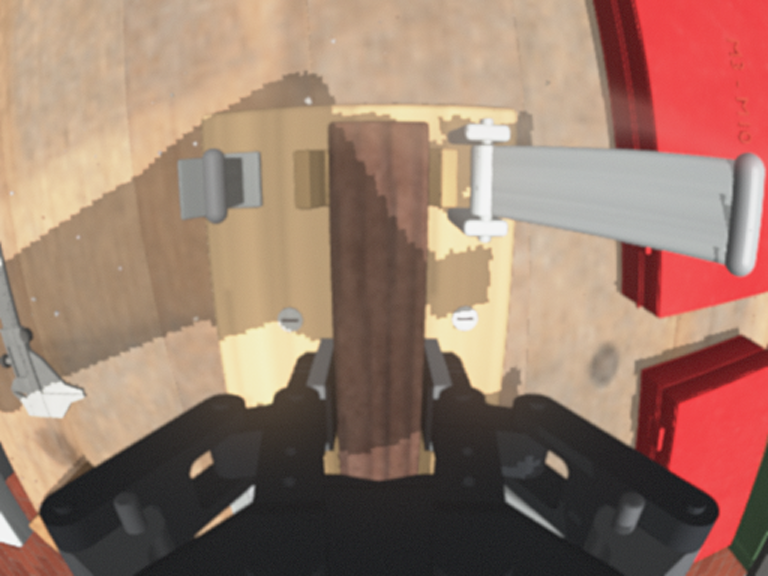

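View pics/s6c.png

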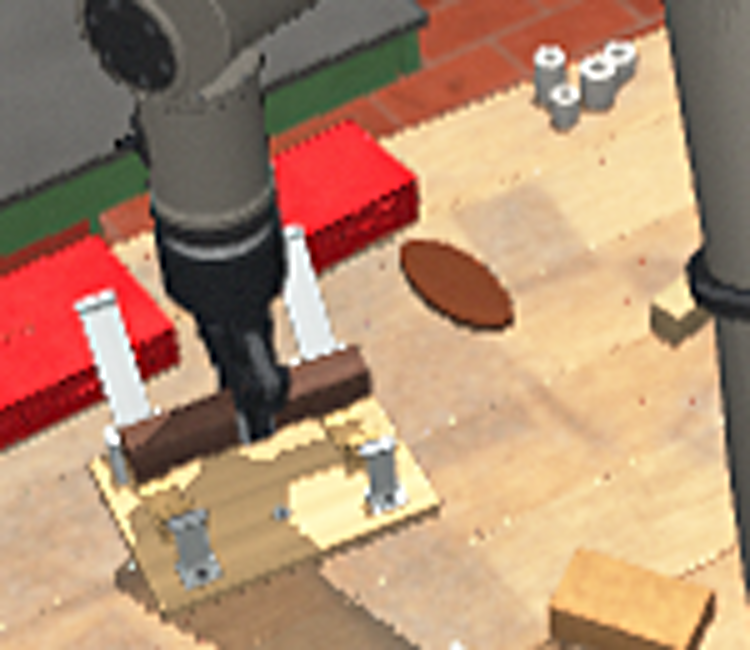

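The wrist view shows the blank (x 330–428) symmetric between the jaws (outer edges 295 and 460) and parallel. I'll lower it.

```bash
python3 -m handwheel '[{"ax":0,"ay":0,"az":0,"tx":0,"ty":8,"tz":0,"fingers":0.15},{"ax":0,"ay":0,"az":0,"tx":0,"ty":8,"tz":0,"fingers":0.15},{"ax":0,"ay":0,"az":0,"tx":0,"ty":6,"tz":0,"fingers":0.15},{"ax":0,"ay":0,"az":0,"tx":0,"ty":5,"tz":0,"fingers":0.15},{"ax":0,"ay":0,"az":0,"tx":0,"ty":4,"tz":0,"fingers":0.15},{"ax":0,"ay":0,"az":0,"tx":0,"ty":3,"tz":0,"fingers":0.15},{"ax":0,"ay":0,"az":0,"tx":0,"ty":0,"tz":0,"fingers":0.15},{"ax":0,"ay":0,"az":0,"tx":0,"ty":0,"tz":0,"fingers":0.15}]' 40
python3 go.py 0 0 41 -.149
```

```text
time_s: 8.68
ee_pos: [532.5, 40.9, 42.1]
eef_rot: [0.705, -0.054, 0.054, -0.705]
wrist_force: [0.6, -0.8, -1.4]
opening: 26.2
now cradle -1.2 0.1 42.1 delta tool [ 1.2  1.1 -0.1] yaw -0.153 F [ 0.6 -0.8 -1.4] t 8.6833 yaxis [-0. -0. -1.] op 26.2
```

```bash
python3 -m handwheel '[{"ax":0,"ay":0,"az":0,"tx":0,"ty":1.5,"tz":0,"fingers":0.15},{"ax":0,"ay":0,"az":0,"tx":0,"ty":0,"tz":0,"fingers":0.15},{"ax":0,"ay":0,"az":0,"tx":0,"ty":0,"tz":0,"fingers":0.15}]' 40
python3 go.py 0 0 41 -.149
python3 -c "
from h import *
shot('wrist','w7')"
```

```text
time_s: 8.93
ee_pos: [532.7, 40.8, 40.9]
eef_rot: [0.705, -0.054, 0.054, -0.705]
wrist_force: [-0.4, 0.2, -1.5]
opening: 26.4
now cradle -1.0 0.1 40.9 delta tool [ 1.  -0.1 -0.1] yaw -0.153 F [-0.4  0.2 -1.5] t 8.9333 yaxis [ 0. -0. -1.] op 26.4
8.9333 [532.7  40.8  40.9]
```

View pics/w7.png

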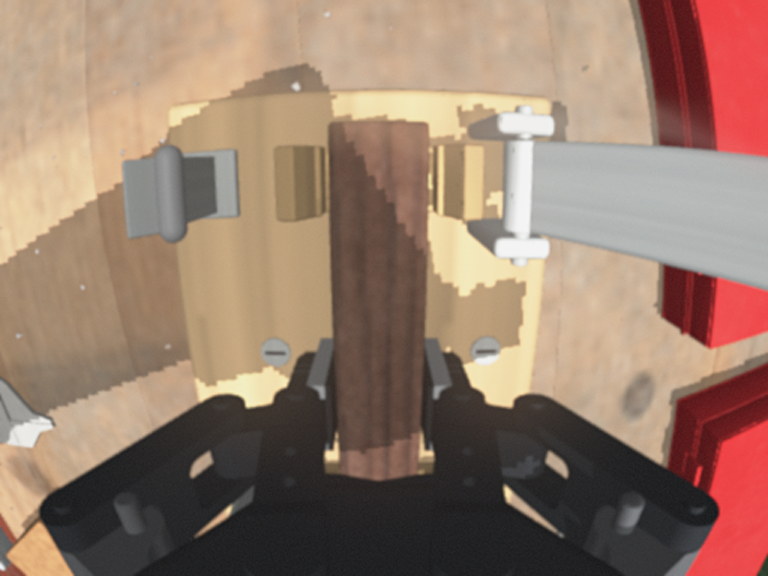

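The blank end (330–428) is down between the jaws and centred. I'll lower until contact.

```bash
for i in 1; do python3 -m handwheel '[{"ax":0,"ay":0,"az":0,"tx":0,"ty":1.5,"tz":0,"fingers":0.15},{"ax":0,"ay":0,"az":0,"tx":0,"ty":0,"tz":0,"fingers":0.15},{"ax":0,"ay":0,"az":0,"tx":0,"ty":0,"tz":0,"fingers":0.15}]' 40; done
python3 go.py 0 0 41 -.149
python3 -m handwheel '[{"ax":0,"ay":0,"az":0,"tx":0,"ty":1.2,"tz":0,"fingers":0.15},{"ax":0,"ay":0,"az":0,"tx":0,"ty":0,"tz":0,"fingers":0.15},{"ax":0,"ay":0,"az":0,"tx":0,"ty":0,"tz":0,"fingers":0.15}]' 40
```

```text
time_s: 9.23
ee_pos: [533.0, 40.9, 40.6]
eef_rot: [0.705, -0.054, 0.054, -0.705]
wrist_force: [-3.4, -1.0, 8.9]
opening: 26.2
now cradle -0.8 0.1 40.6 delta tool [ 0.8 -0.4 -0.1] yaw -0.153 F [-3.4 -1.   8.9] t 9.2333 yaxis [ 0.001 -0.001 -1.   ] op 26.2
time_s: 9.48
ee_pos: [533.0, 40.8, 40.5]
eef_rot: [0.706, -0.054, 0.054, -0.705]
wrist_force: [-6.2, 0.6, 18.0]
opening: 25.9
```

Contact at z 40.6 as predicted, so it's seated. I'll ease off and release.

```bash
python3 -m handwheel '[{"ax":0,"ay":0,"az":0,"tx":0,"ty":-1.5,"tz":0,"fingers":0.15},{"ax":0,"ay":0,"az":0,"tx":0,"ty":0,"tz":0,"fingers":0.4},{"ax":0,"ay":0,"az":0,"tx":0,"ty":0,"tz":0,"fingers":0.6},{"ax":0,"ay":0,"az":0,"tx":0,"ty":0,"tz":0,"fingers":0.6},{"ax":0,"ay":0,"az":0,"tx":0,"ty":0,"tz":0,"fingers":0.6},{"ax":0,"ay":0,"az":0,"tx":0,"ty":0,"tz":0,"fingers":0.6}]' 40
python3 -m handwheel '[{"ax":0,"ay":0,"az":0,"tx":0,"ty":-10,"tz":0,"fingers":0.6},{"ax":0,"ay":0,"az":0,"tx":0,"ty":-20,"tz":0,"fingers":0.6},{"ax":0,"ay":0,"az":0,"tx":0,"ty":-25,"tz":0,"fingers":0.6},{"ax":0,"ay":0,"az":0,"tx":0,"ty":-25,"tz":0,"fingers":0.6},{"ax":0,"ay":0,"az":0,"tx":0,"ty":-25,"tz":0,"fingers":0.6},{"ax":0,"ay":0,"az":0,"tx":0,"ty":-25,"tz":0,"fingers":0.6},{"ax":0,"ay":0,"az":0,"tx":0,"ty":-25,"tz":0,"fingers":0},{"ax":0,"ay":0,"az":0,"tx":0,"ty":-25,"tz":0,"fingers":0},{"ax":0,"ay":0,"az":0,"tx":0,"ty":-25,"tz":0,"fingers":0},{"ax":0,"ay":0,"az":0,"tx":0,"ty":0,"tz":0,"fingers":0},{"ax":0,"ay":0,"az":0,"tx":0,"ty":0,"tz":0,"fingers":0},{"ax":0,"ay":0,"az":0,"tx":0,"ty":0,"tz":0,"fingers":0}]' 40
python3 -c "
from h import *
shot('wrist','w8')"
python3 go.py 0 0 41 -.149
```

```text
time_s: 9.98
ee_pos: [532.5, 40.8, 39.3]
eef_rot: [0.705, -0.054, 0.054, -0.705]
wrist_force: [0.1, -1.2, -0.0]
opening: 51.2
time_s: 10.98
ee_pos: [532.1, 40.8, 244.4]
eef_rot: [0.705, -0.054, 0.054, -0.705]
wrist_force: [0.4, -0.3, -1.5]
opening: 0.1
10.9833 [532.1  40.8 244.4]
now cradle -1.9 -0.2 243.7 delta tool [  2.3 202.7   0.3] yaw -0.153 F [-0.7 -0.6  0. ] t 11.0333 yaxis [-0.002 -0.    -1.   ] op -0.0
```

View pics/w8.png

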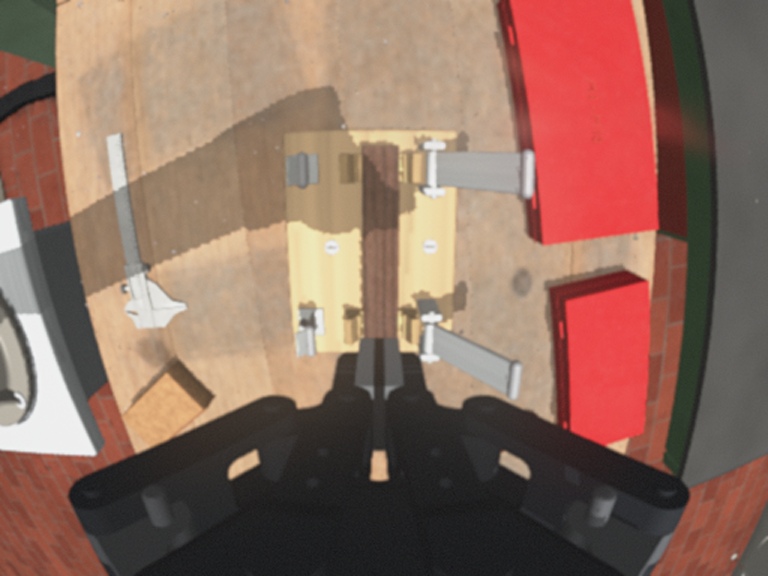

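The blank lies in the channel, far end at (363–398, 143). Strap end bars are at (528,174) left and (514,380) right. I'll check the blank against its predicted place and solve for the strap angles.

```bash
python3 - <<'E'
from h import *
s,c=pickle.load(open("w8.pkl","rb"));q=(533.7,40.6,-.149)
def W(P):
    a=np.array([np.cos(q[2]),np.sin(q[2])]);return np.r_[q[0]+a[0]*P[0]-a[1]*P[1],q[1]+a[1]*P[0]+a[0]*P[1],P[2]]
pr=lambda P:((wproj(c,s,W(P))+.5)*1.5-.5).round(1)
for x in(-13.5,13.5):print(pr((x,80,45)),pr((x,-20,45)))
print("catch,hinge",pr((-54.5,64,58)),pr((-54.5,-64,58)),pr((38,64,51)),pr((38,-64,51)))
for y in(64,-64):
  for t in(1.6,1.8,1.9,2.0,2.1,2.2,2.3):print(y,t,pr((38-88*np.cos(t),y,49.5+88*np.sin(t))))
crop(c,220,70,370,270,4,"w8c.png")
E
```

```text
[362.7 145.3] [364.  280.5]
[400.6 145.2] [400.  280.4]
catch,hinge [303.2 169. ] [310.5 341.1] [435.7 167.9] [431.4 337.3]
64 1.6 [461.5 171.4]
64 1.8 [492.9 172.4]
64 1.9 [506.9 172.8]
64 2.0 [519.3 173.3]
64 2.1 [530.2 173.7]
64 2.2 [539.4 174. ]
64 2.3 [546.9 174.2]
-64 1.6 [451.3 393.1]
-64 1.8 [478.9 390.2]
-64 1.9 [491.5 387.8]
-64 2.0 [502.9 384.7]
-64 2.1 [513.  381.1]
-64 2.2 [521.7 377.1]
-64 2.3 [529.1 372.7]
```

View pics/w8c.png

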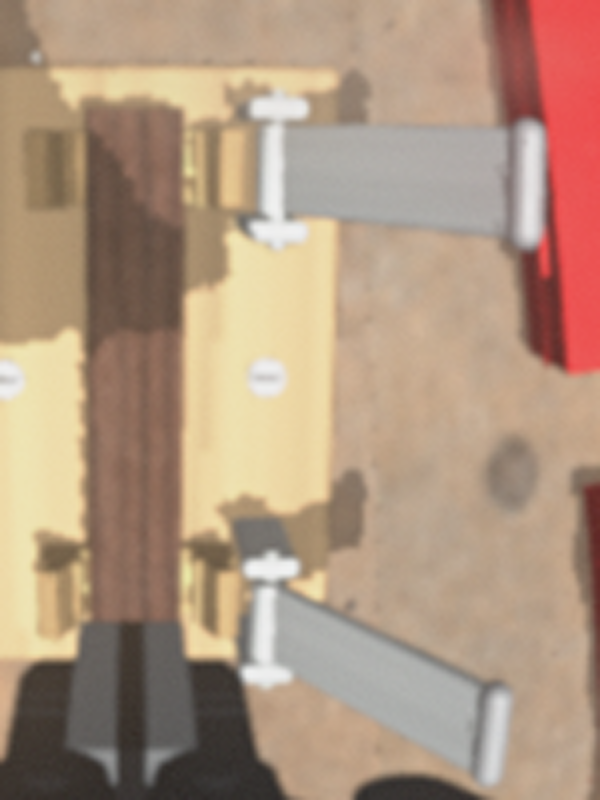

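The blank is right where predicted (errors ≈1 mm), and both straps stand at about 2.1 rad. I'll take the closed fingers behind the left strap.

```bash
python3 -m handwheel '[{"ax":0,"ay":0,"az":0,"tx":28,"ty":0,"tz":13,"fingers":0},{"ax":0,"ay":0,"az":0,"tx":28,"ty":0,"tz":13,"fingers":0},{"ax":0,"ay":0,"az":0,"tx":28,"ty":0,"tz":13,"fingers":0},{"ax":0,"ay":0,"az":0,"tx":28,"ty":0,"tz":13,"fingers":0},{"ax":0,"ay":0,"az":0,"tx":12,"ty":0,"tz":12,"fingers":0},{"ax":0,"ay":0,"az":0,"tx":0,"ty":30,"tz":0,"fingers":0},{"ax":0,"ay":0,"az":0,"tx":0,"ty":30,"tz":0,"fingers":0},{"ax":0,"ay":0,"az":0,"tx":0,"ty":30,"tz":0,"fingers":0},{"ax":0,"ay":0,"az":0,"tx":0,"ty":28,"tz":0,"fingers":0},{"ax":0,"ay":0,"az":0,"tx":0,"ty":0,"tz":0,"fingers":0},{"ax":0,"ay":0,"az":0,"tx":0,"ty":0,"tz":0,"fingers":0}]' 40
python3 go.py 62 64 125 -.149
python3 -c "
from h import *
shot('wrist','w9')
s,c=shot('scene','s9')
crop(c,130,110,280,260,4,'s9c.png')"
```

```text
time_s: 11.95
ee_pos: [663.0, 84.8, 124.0]
eef_rot: [0.705, -0.056, 0.052, -0.705]
wrist_force: [0.9, -0.4, 0.6]
opening: -0.3
now cradle 121.3 62.9 124.0 delta tool [-59.3  -0.7   0.9] yaw -0.153 F [ 0.9 -0.4  0.6] t 11.95 yaxis [-0.006 -0.001 -1.   ] op -0.3
11.95 [663.   84.8 124. ]
12.0 [664.8  85.4 126.4]
```

View pics/w9.png

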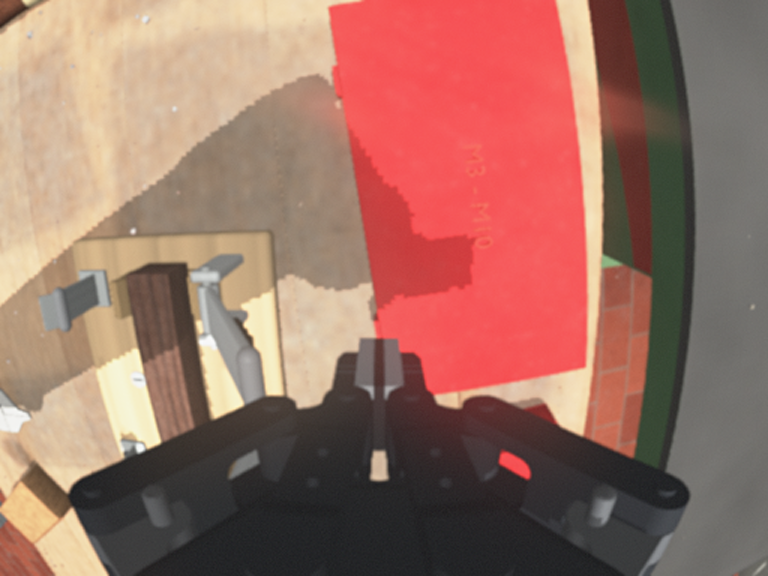

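View pics/s9c.png

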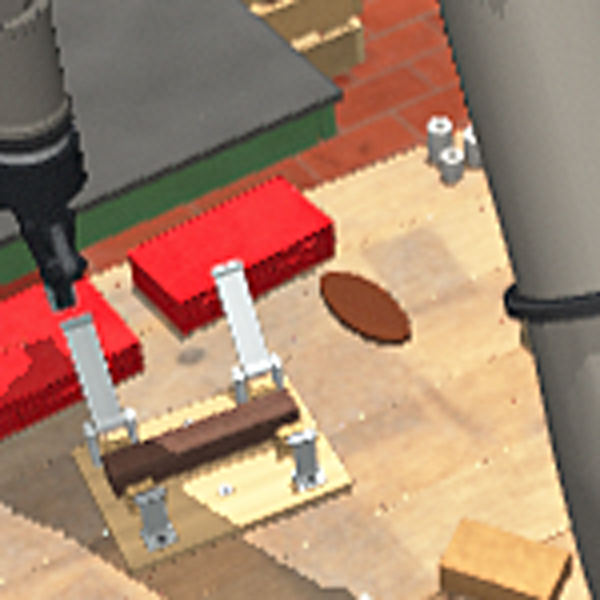

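The fingertips are behind the left strap at (664,85), clear of the red box. I'll sweep toward the robot.

```bash
python3 -m handwheel '[{"ax":0,"ay":0,"az":0,"tx":-10,"ty":0,"tz":0,"fingers":0},{"ax":0,"ay":0,"az":0,"tx":-10,"ty":0,"tz":0,"fingers":0},{"ax":0,"ay":0,"az":0,"tx":-10,"ty":0,"tz":0,"fingers":0},{"ax":0,"ay":0,"az":0,"tx":-10,"ty":0,"tz":0,"fingers":0},{"ax":0,"ay":0,"az":0,"tx":-10,"ty":0,"tz":0,"fingers":0},{"ax":0,"ay":0,"az":0,"tx":-10,"ty":0,"tz":0,"fingers":0},{"ax":0,"ay":0,"az":0,"tx":-10,"ty":0,"tz":0,"fingers":0},{"ax":0,"ay":0,"az":0,"tx":-10,"ty":0,"tz":0,"fingers":0},{"ax":0,"ay":0,"az":0,"tx":-10,"ty":0,"tz":0,"fingers":0},{"ax":0,"ay":0,"az":0,"tx":0,"ty":0,"tz":0,"fingers":0}]' 40
python3 go.py 8 64 118 -.149
python3 -c "
from h import *
shot('wrist','w10')"
```

```text
time_s: 12.88
ee_pos: [573.4, 99.3, 126.3]
eef_rot: [0.705, -0.054, 0.053, -0.705]
wrist_force: [-0.6, -0.1, -0.3]
opening: 0.2
now cradle 30.5 64.0 126.3 delta tool [-22.5   8.4  -0. ] yaw -0.152 F [-0.6 -0.1 -0.3] t 12.8833 yaxis [-0.002 -0.001 -1.   ] op 0.2
12.8833 [573.4  99.3 126.3]
```

View pics/w10.png

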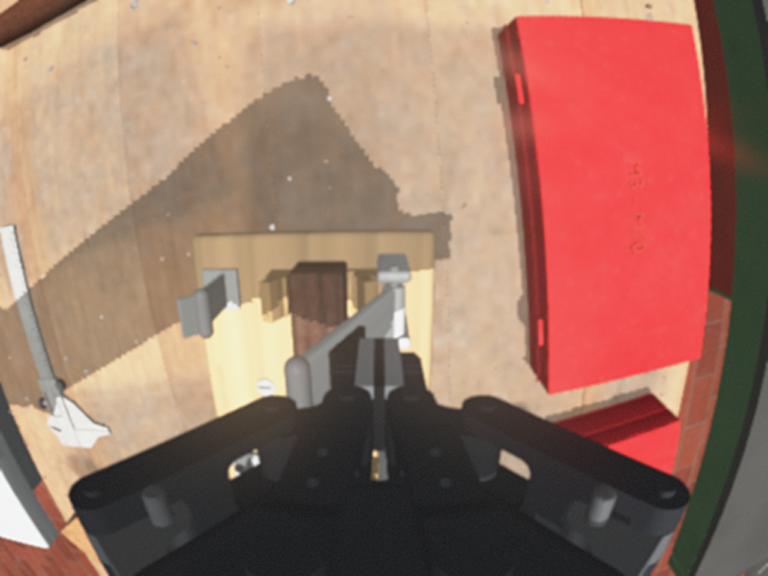

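The strap has swung past upright (bar at (298,375)) and the tip is behind it. I'll follow the arc down.

```bash
python3 -m handwheel '[{"ax":0,"ay":0,"az":0,"tx":-8,"ty":2,"tz":0,"fingers":0},{"ax":0,"ay":0,"az":0,"tx":-8,"ty":4,"tz":0,"fingers":0},{"ax":0,"ay":0,"az":0,"tx":-7,"ty":5,"tz":0,"fingers":0},{"ax":0,"ay":0,"az":0,"tx":-6,"ty":6,"tz":0,"fingers":0},{"ax":0,"ay":0,"az":0,"tx":-6,"ty":6,"tz":0,"fingers":0},{"ax":0,"ay":0,"az":0,"tx":-5,"ty":6,"tz":0,"fingers":0},{"ax":0,"ay":0,"az":0,"tx":0,"ty":0,"tz":0,"fingers":0},{"ax":0,"ay":0,"az":0,"tx":0,"ty":0,"tz":0,"fingers":0}]' 40
python3 go.py -20 64 75 -.149
python3 -c "
from h import *
shot('wrist','w11')"
```

```text
time_s: 13.6
ee_pos: [535.5, 105.0, 96.9]
eef_rot: [0.705, -0.055, 0.053, -0.705]
wrist_force: [-0.2, 0.5, 0.2]
opening: -0.1
now cradle -7.7 63.9 96.9 delta tool [-12.2  21.9   0. ] yaw -0.153 F [-0.2  0.5  0.2] t 13.6 yaxis [-0.002 -0.    -1.   ] op -0.1
13.6 [535.5 105.   96.9]
```

View pics/w11.png

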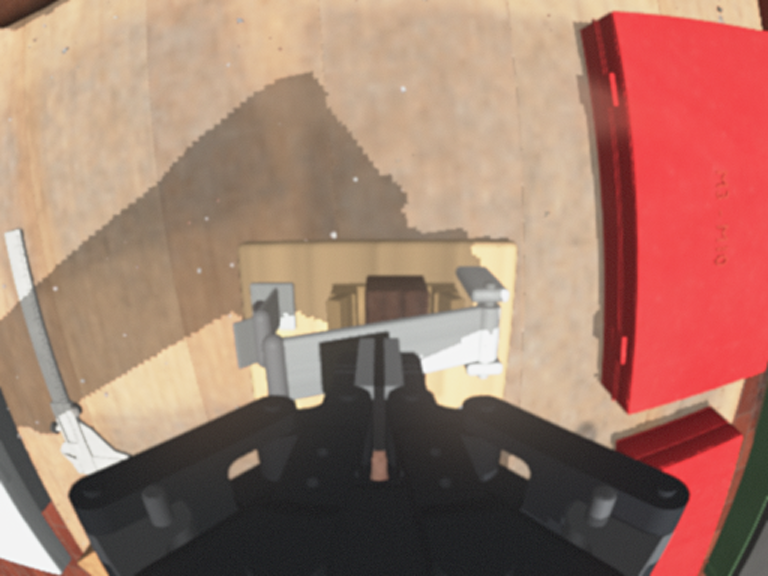

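The strap is nearly down, with the pad under the fingertips (320–388, 335–400). I'll slide onto the pad centre and press.

```bash
python3 -m handwheel '[{"ax":0,"ay":0,"az":0,"tx":-4.5,"ty":5,"tz":0,"fingers":0},{"ax":0,"ay":0,"az":0,"tx":-4.5,"ty":5,"tz":0,"fingers":0},{"ax":0,"ay":0,"az":0,"tx":-4,"ty":5,"tz":0,"fingers":0},{"ax":0,"ay":0,"az":0,"tx":-1,"ty":3,"tz":0,"fingers":0},{"ax":0,"ay":0,"az":0,"tx":0,"ty":2,"tz":0,"fingers":0},{"ax":0,"ay":0,"az":0,"tx":0,"ty":2,"tz":0,"fingers":0},{"ax":0,"ay":0,"az":0,"tx":0,"ty":0,"tz":0,"fingers":0}]' 40
python3 go.py -22 64 74 -.149
```

```text
time_s: 14.23
ee_pos: [521.1, 107.0, 74.5]
eef_rot: [0.705, -0.055, 0.053, -0.705]
wrist_force: [0.3, 0.1, -0.2]
opening: 0.2
now cradle -22.3 63.8 74.5 delta tool [0.3 0.5 0.2] yaw -0.153 F [ 0.3  0.1 -0.2] t 14.2333 yaxis [-0.003 -0.001 -1.   ] op 0.2
```

```bash
python3 -c "
from h import *
s,c=shot('wrist','w12')
s,c=shot('scene','s12')
crop(c,130,130,280,260,5,'s12c.png')"
```

```text
14.2333 [521.1 107.   74.5]
14.2833 [521.2 107.   74.7]
```

View pics/w12.png

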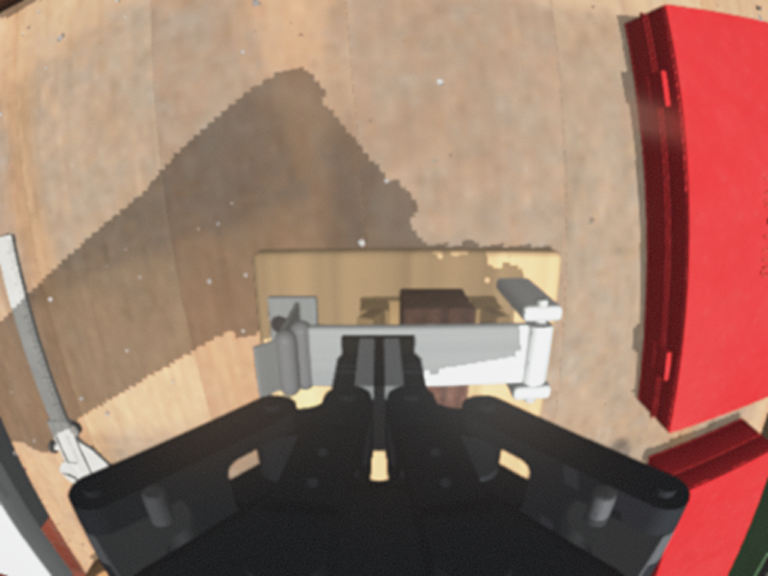

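View pics/s12c.png

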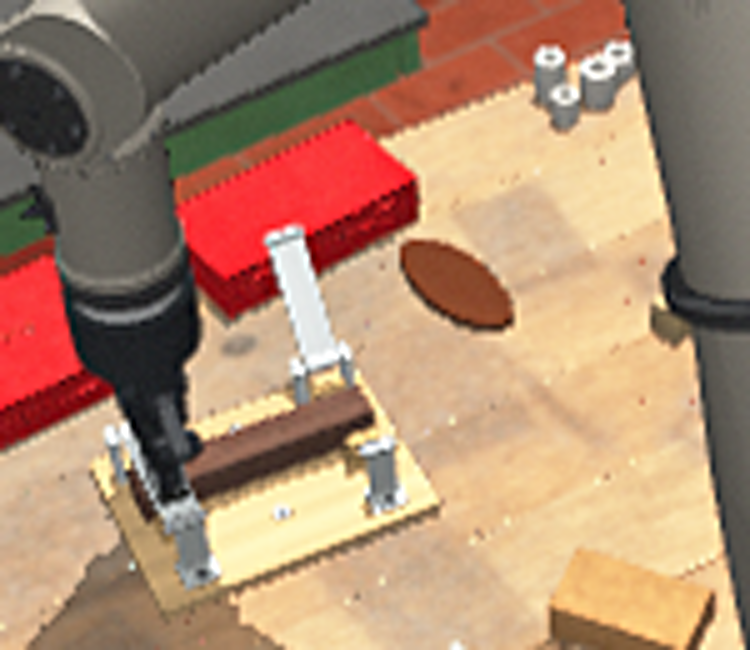

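The strap lies just above the catch, fingertips on its pad. I'll press down further.

```bash
python3 -m handwheel '[{"ax":0,"ay":0,"az":0,"tx":0,"ty":2,"tz":0,"fingers":0},{"ax":0,"ay":0,"az":0,"tx":0,"ty":2,"tz":0,"fingers":0},{"ax":0,"ay":0,"az":0,"tx":0,"ty":0,"tz":0,"fingers":0}]' 40
python3 -m handwheel '[{"ax":0,"ay":0,"az":0,"tx":0,"ty":2,"tz":0,"fingers":0},{"ax":0,"ay":0,"az":0,"tx":0,"ty":0,"tz":0,"fingers":0},{"ax":0,"ay":0,"az":0,"tx":0,"ty":0,"tz":0,"fingers":0}]' 40
python3 -m handwheel '[{"ax":0,"ay":0,"az":0,"tx":0,"ty":2,"tz":0,"fingers":0},{"ax":0,"ay":0,"az":0,"tx":0,"ty":0,"tz":0,"fingers":0},{"ax":0,"ay":0,"az":0,"tx":0,"ty":0,"tz":0,"fingers":0}]' 40
```

```text
time_s: 14.58
ee_pos: [522.1, 107.3, 73.5]
eef_rot: [0.706, -0.055, 0.054, -0.704]
wrist_force: [-6.3, -1.6, 18.2]
opening: 0.0
time_s: 14.83
ee_pos: [522.2, 107.4, 73.0]
eef_rot: [0.706, -0.054, 0.054, -0.704]
wrist_force: [-9.4, -2.1, 29.9]
opening: -0.3
time_s: 15.08
ee_pos: [522.2, 107.4, 72.5]
eef_rot: [0.706, -0.055, 0.054, -0.704]
wrist_force: [-14.0, -3.2, 40.3]
opening: 0.2
```

That's a firm stop at 40 N, so it should be home. I'll lift off and look.

```bash
python3 -m handwheel '[{"ax":0,"ay":0,"az":0,"tx":0,"ty":-4,"tz":0,"fingers":0},{"ax":0,"ay":0,"az":0,"tx":0,"ty":-4,"tz":0,"fingers":0},{"ax":0,"ay":0,"az":0,"tx":0,"ty":-10,"tz":0,"fingers":0},{"ax":0,"ay":0,"az":0,"tx":0,"ty":-25,"tz":-5,"fingers":0},{"ax":0,"ay":0,"az":0,"tx":0,"ty":-25,"tz":-15,"fingers":0},{"ax":0,"ay":0,"az":0,"tx":0,"ty":-25,"tz":-15,"fingers":0},{"ax":0,"ay":0,"az":0,"tx":0,"ty":-25,"tz":-15,"fingers":0},{"ax":0,"ay":0,"az":0,"tx":0,"ty":-25,"tz":-15,"fingers":0},{"ax":0,"ay":0,"az":0,"tx":0,"ty":-25,"tz":0,"fingers":0},{"ax":0,"ay":0,"az":0,"tx":0,"ty":0,"tz":0,"fingers":0}]' 40
python3 -c "
from h import *
s,c=shot('wrist','w13')
s,c=shot('scene','s13')
crop(c,130,130,280,260,5,'s13c.png')"
python3 go.py 120 -64 125 -.149
```

```text
time_s: 15.92
ee_pos: [515.5, 42.4, 240.6]
eef_rot: [-0.705, 0.052, -0.058, 0.705]
wrist_force: [1.0, 0.6, 1.0]
opening: -0.1
15.9167 [515.5  42.4 240.6]
15.9667 [514.4  42.8 238.3]
now cradle -20.7 -0.7 236.4 delta tool [140.8 111.6 -62.7] yaw -0.153 F [-0.3 -0.2 -0.1] t 16.0167 yaxis [ 0.002  0.    -1.   ] op 0.0
```

View pics/w13.png

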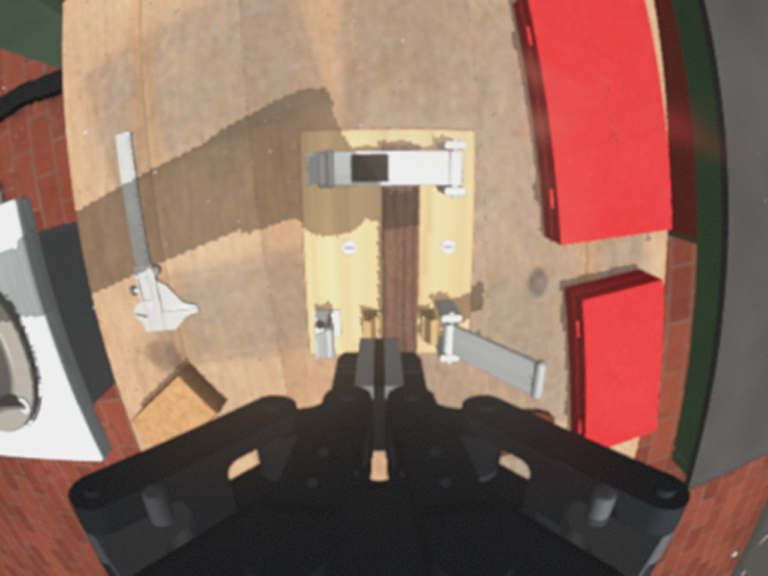

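View pics/s13c.png

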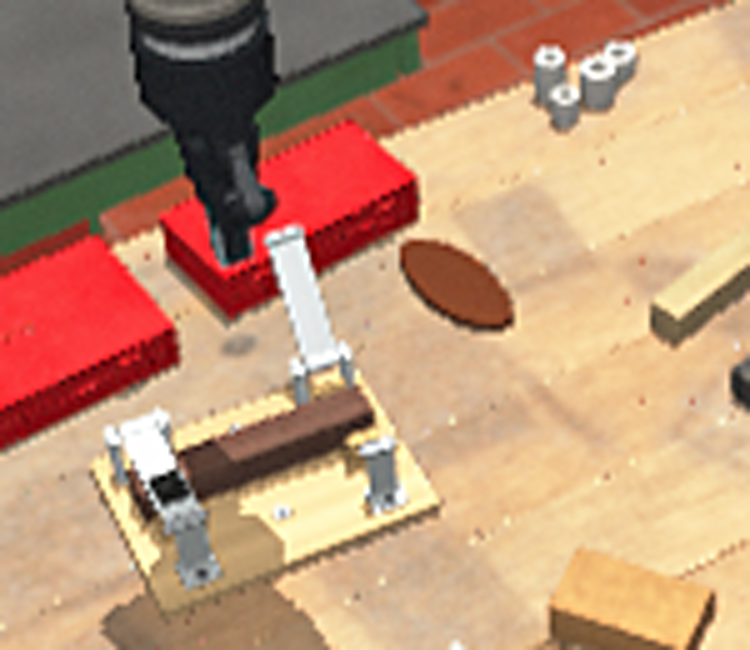

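The left strap is shut with its bar under the catch (wrist view (320,168)), and the blank is unmoved. Now the same for the right strap.

```bash
python3 -m handwheel '[{"ax":0,"ay":0,"az":0,"tx":29,"ty":0,"tz":-13,"fingers":0},{"ax":0,"ay":0,"az":0,"tx":29,"ty":0,"tz":-13,"fingers":0},{"ax":0,"ay":0,"az":0,"tx":29,"ty":0,"tz":-13,"fingers":0},{"ax":0,"ay":0,"az":0,"tx":29,"ty":0,"tz":-13,"fingers":0},{"ax":0,"ay":0,"az":0,"tx":25,"ty":0,"tz":-11,"fingers":0},{"ax":0,"ay":0,"az":0,"tx":0,"ty":28,"tz":0,"fingers":0},{"ax":0,"ay":0,"az":0,"tx":0,"ty":28,"tz":0,"fingers":0},{"ax":0,"ay":0,"az":0,"tx":0,"ty":28,"tz":0,"fingers":0},{"ax":0,"ay":0,"az":0,"tx":0,"ty":26,"tz":0,"fingers":0},{"ax":0,"ay":0,"az":0,"tx":0,"ty":0,"tz":0,"fingers":0},{"ax":0,"ay":0,"az":0,"tx":0,"ty":0,"tz":0,"fingers":0},{"ax":0,"ay":0,"az":0,"tx":0,"ty":0,"tz":0,"fingers":0}]' 40
python3 go.py 30 -64 126 -.149
python3 -c "
from h import *
s,c=shot('scene','s14')
crop(c,130,110,280,260,4,'s14c.png')"
```

```text
time_s: 17.02
ee_pos: [643.0, -40.3, 126.2]
eef_rot: [-0.705, 0.054, -0.054, 0.705]
wrist_force: [0.2, 0.0, 1.4]
opening: -0.0
now cradle 120.1 -63.8 126.2 delta tool [-90.1   0.1  -0.5] yaw -0.152 F [0.2 0.  1.4] t 17.0167 yaxis [ 0.001  0.    -1.   ] op -0.0
17.0167 [643.  -40.3 126.2]
```

View pics/s14c.png

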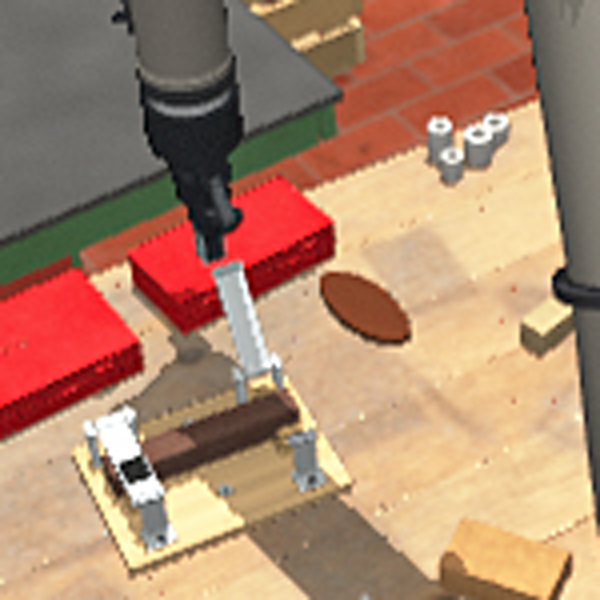

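The fingers are behind the right strap, and the left stays shut. I'll sweep again.

```bash
python3 -m handwheel '[{"ax":0,"ay":0,"az":0,"tx":-10,"ty":0,"tz":0,"fingers":0},{"ax":0,"ay":0,"az":0,"tx":-10,"ty":0,"tz":0,"fingers":0},{"ax":0,"ay":0,"az":0,"tx":-10,"ty":0,"tz":0,"fingers":0},{"ax":0,"ay":0,"az":0,"tx":-10,"ty":0,"tz":0,"fingers":0},{"ax":0,"ay":0,"az":0,"tx":-10,"ty":0,"tz":0,"fingers":0},{"ax":0,"ay":0,"az":0,"tx":-10,"ty":0,"tz":0,"fingers":0},{"ax":0,"ay":0,"az":0,"tx":-10,"ty":0,"tz":0,"fingers":0},{"ax":0,"ay":0,"az":0,"tx":-10,"ty":0,"tz":0,"fingers":0},{"ax":0,"ay":0,"az":0,"tx":-10,"ty":0,"tz":0,"fingers":0},{"ax":0,"ay":0,"az":0,"tx":0,"ty":0,"tz":0,"fingers":0}]' 40
python3 -m handwheel '[{"ax":0,"ay":0,"az":0,"tx":-8,"ty":2,"tz":0,"fingers":0},{"ax":0,"ay":0,"az":0,"tx":-8,"ty":4,"tz":0,"fingers":0},{"ax":0,"ay":0,"az":0,"tx":-7,"ty":5,"tz":0,"fingers":0},{"ax":0,"ay":0,"az":0,"tx":-6,"ty":6,"tz":0,"fingers":0},{"ax":0,"ay":0,"az":0,"tx":-6,"ty":6,"tz":0,"fingers":0},{"ax":0,"ay":0,"az":0,"tx":-5,"ty":6,"tz":0,"fingers":0},{"ax":0,"ay":0,"az":0,"tx":0,"ty":0,"tz":0,"fingers":0},{"ax":0,"ay":0,"az":0,"tx":0,"ty":0,"tz":0,"fingers":0}]' 40
python3 go.py -22 -64 77 -.149
python3 -c "
from h import *
s,c=shot('wrist','w15')"
```

```text
time_s: 17.9
ee_pos: [551.0, -26.9, 125.3]
eef_rot: [0.705, -0.055, 0.053, -0.705]
wrist_force: [0.2, -0.2, 0.3]
opening: -0.1
time_s: 18.57
ee_pos: [513.0, -20.9, 95.9]
eef_rot: [0.705, -0.055, 0.053, -0.705]
wrist_force: [-0.8, -0.4, 0.7]
opening: -0.2
now cradle -11.3 -63.9 95.9 delta tool [-10.6  19.   -0.1] yaw -0.153 F [-0.8 -0.4  0.7] t 18.5667 yaxis [-0.002 -0.    -1.   ] op -0.2
18.5667 [513.  -20.9  95.9]
```

View pics/w15.png

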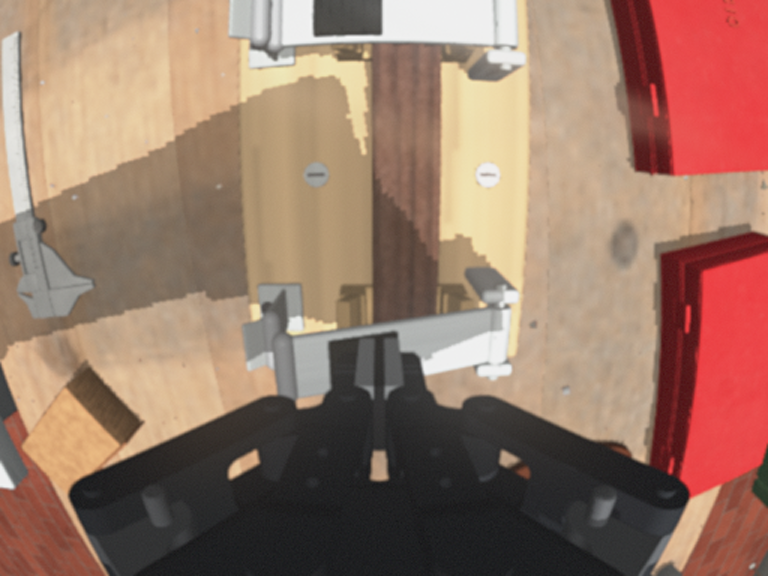

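The right strap is nearly down, its pad (330–398, 335–395) under the fingertips. I'll move to the pad centre and press.

```bash
python3 -m handwheel '[{"ax":0,"ay":0,"az":0,"tx":-4,"ty":5,"tz":0,"fingers":0},{"ax":0,"ay":0,"az":0,"tx":-4,"ty":5,"tz":0,"fingers":0},{"ax":0,"ay":0,"az":0,"tx":-3,"ty":5,"tz":0,"fingers":0},{"ax":0,"ay":0,"az":0,"tx":0,"ty":3,"tz":0,"fingers":0},{"ax":0,"ay":0,"az":0,"tx":0,"ty":2,"tz":0,"fingers":0},{"ax":0,"ay":0,"az":0,"tx":0,"ty":2,"tz":0,"fingers":0},{"ax":0,"ay":0,"az":0,"tx":0,"ty":0,"tz":0,"fingers":0}]' 40
python3 go.py -22 -64 74 -.149
python3 -m handwheel '[{"ax":0,"ay":0,"az":0,"tx":0,"ty":2,"tz":0,"fingers":0},{"ax":0,"ay":0,"az":0,"tx":0,"ty":2,"tz":0,"fingers":0},{"ax":0,"ay":0,"az":0,"tx":0,"ty":0,"tz":0,"fingers":0}]' 40
python3 -m handwheel '[{"ax":0,"ay":0,"az":0,"tx":0,"ty":2,"tz":0,"fingers":0},{"ax":0,"ay":0,"az":0,"tx":0,"ty":0,"tz":0,"fingers":0},{"ax":0,"ay":0,"az":0,"tx":0,"ty":0,"tz":0,"fingers":0}]' 40
```

```text
time_s: 19.2
ee_pos: [502.2, -19.3, 74.1]
eef_rot: [0.705, -0.055, 0.053, -0.705]
wrist_force: [-1.0, 0.1, 1.0]
opening: 0.0
now cradle -22.3 -63.9 74.1 delta tool [ 0.3  0.1 -0.1] yaw -0.153 F [-1.   0.1  1. ] t 19.2 yaxis [-0.002 -0.    -1.   ] op 0.0
time_s: 19.45
ee_pos: [502.4, -19.2, 73.1]
eef_rot: [0.706, -0.055, 0.053, -0.704]
wrist_force: [-8.7, -0.1, 28.0]
opening: 0.0
time_s: 19.7
ee_pos: [502.4, -19.2, 72.6]
eef_rot: [0.706, -0.055, 0.053, -0.704]
wrist_force: [-13.3, -0.1, 39.8]
opening: 0.0
```

Same firm stop as on the left. I'll lift off and retreat along +tool z, i.e. up and to the side.

```bash
python3 -m handwheel '[{"ax":0,"ay":0,"az":0,"tx":0,"ty":-4,"tz":0,"fingers":0},{"ax":0,"ay":0,"az":0,"tx":0,"ty":-4,"tz":0,"fingers":0},{"ax":0,"ay":0,"az":0,"tx":0,"ty":-10,"tz":0,"fingers":0},{"ax":0,"ay":0,"az":0,"tx":0,"ty":-25,"tz":0,"fingers":0},{"ax":0,"ay":0,"az":0,"tx":0,"ty":-25,"tz":0,"fingers":0},{"ax":0,"ay":0,"az":0,"tx":0,"ty":-25,"tz":0,"fingers":0},{"ax":0,"ay":0,"az":0,"tx":0,"ty":-25,"tz":-10,"fingers":0},{"ax":0,"ay":0,"az":0,"tx":0,"ty":-25,"tz":-20,"fingers":0},{"ax":0,"ay":0,"az":0,"tx":0,"ty":-20,"tz":-20,"fingers":0},{"ax":0,"ay":0,"az":0,"tx":0,"ty":0,"tz":0,"fingers":0},{"ax":0,"ay":0,"az":0,"tx":0,"ty":0,"tz":0,"fingers":0},{"ax":0,"ay":0,"az":0,"tx":0,"ty":0,"tz":0,"fingers":0}]' 40
python3 -c "
from h import *
s,c=shot('wrist','w16')
crop(c,180,0,360,200,4,'w16c.png')
s,c=shot('scene','s16')
crop(c,130,130,300,260,4.5,'s16c.png')"
python3 go.py 0 0 0 0
```

```text
time_s: 20.7
ee_pos: [494.8, -68.1, 230.7]
eef_rot: [-0.705, 0.055, -0.053, 0.705]
wrist_force: [0.1, 0.0, -0.6]
opening: -0.2
20.7 [494.8 -68.1 230.7]
20.75 [494.6 -67.6 230.4]
now cradle -22.6 -112.7 230.2 delta tool [ 23.  230.3 112.6] yaw -0.151 F [-0.9 -0.3  0.3] t 20.8 yaxis [-0.003  0.001 -1.   ] op -0.2
```

View pics/w16c.png

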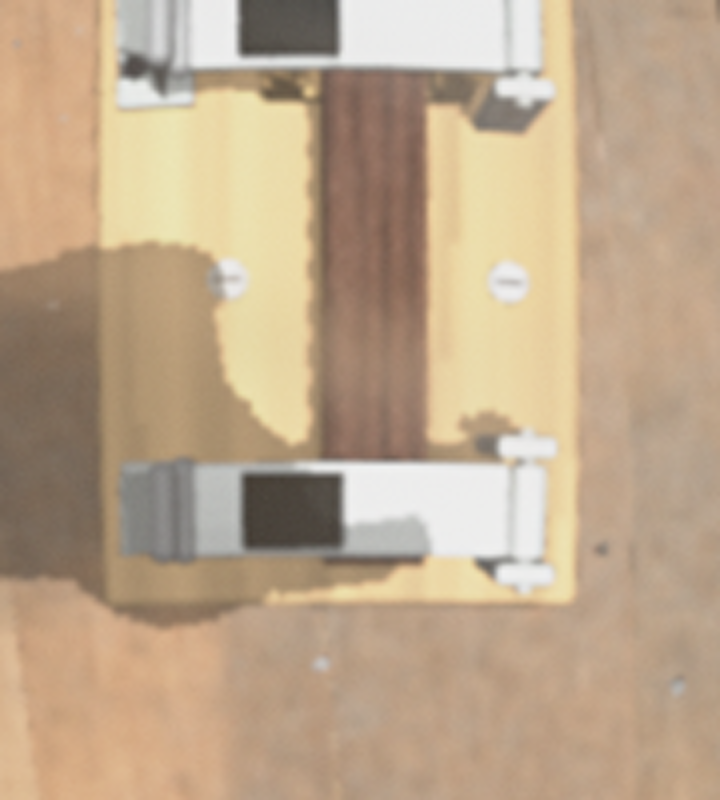

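View pics/s16c.png

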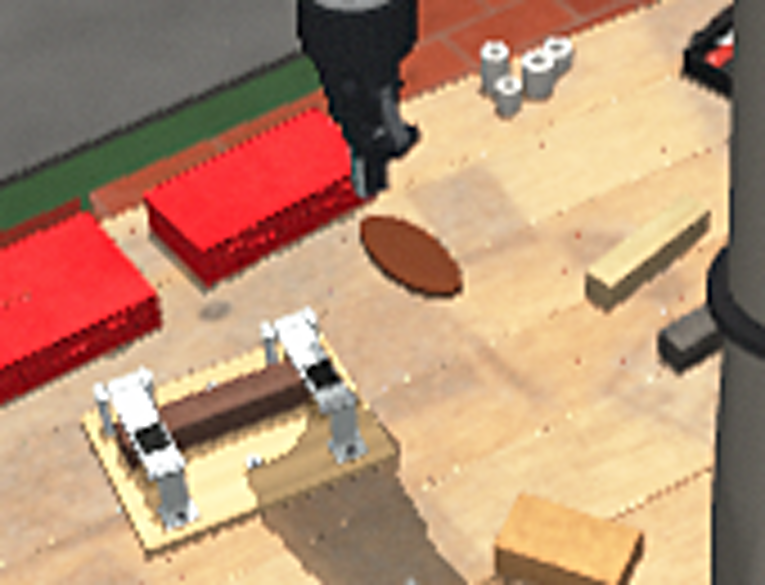

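Both straps lie flat and latched, and the blank's near end just shows past the right strap at (373,562). One numeric check before handing in.

```bash
python3 - <<'E'
from h import *
from cell import r
s,c=pickle.load(open("w16.pkl","rb"));q=(533.7,40.6,-.149);a=np.array([np.cos(q[2]),np.sin(q[2])])
pr=lambda P:((wproj(c,s,np.r_[q[0]+a[0]*P[0]-a[1]*P[1],q[1]+a[1]*P[0]+a[0]*P[1],P[2]])+.4-[180,0])*4).round(0)
print("blank end top/bottom",pr((0,-80,45)),pr((0,-80,18)),"edges",pr((-13.5,0,45)),pr((13.5,0,45)))
print("pads",pr((-22,64,55)),pr((-22,-64,55)),"bar shut/0.1",pr((-50,-64,53)),pr((38-88*np.cos(.1),-64,53+8.8)))
r.close_job();print(r.sense()["time_s"])
E
```

```text
blank end top/bottom [380. 567.] [373. 556.] edges [328. 261.] [433. 262.]
pads [294.  17.] [296. 508.] bar shut/0.1 [185. 509.] [183. 511.]
the job is handed in; nothing more can be done
the job is handed in; nothing more can be done
```

The longest (reddish-brown) blank is in the cradle, and I pressed both straps shut over it. I handed the job in at about 21 s of the 67 s allowed; no verdict is reported.

**Last checks:**
- **Blank:** its visible end and side edges lie within about 2 mm of where they should be, centred and parallel to the channel. It met the saddle floor at the expected height.
- **Straps:** each pressed pad met a firm stop at about 40 N, well above the 8 N the catch needs. Seen from the wrist and scene cameras after lifting off, both straps lie flat with their bars under the catches. I could not read the hinge angles directly, and the picture cannot tell 0 from 0.1 rad. That they are fully shut rests on the firm stops and on both staying down.
- **Other blanks:** I never touched the light or near-black blank. Only the near-black one's end is visible in the last picture.
- **Robot:** closed gripper about 230 mm above the table, with the wrist force near zero.

The first two move commands were refused because I had left some row values out; the robot did not move for them.

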